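# Load and chock the sloping thread rack

### The job

Get the sloping rack ready for the next upholstery job: push the red-handled stop bar right down and lay every reel from the mat across the rack, one per lane, each resting against the bar. Only when all are in, slide a yellow chock up under the lowered bar in each lane that has a reel, thin end first and about in the middle of the lane, until its ramp is snug against the reel's low side, leaving the reels where they lie; then pull the bar fully up and let go of it, so that the chocks alone keep the reels from rolling. Leave the other things on the bench alone.

Things in the scene. Friction and masses are not known exactly. Their poses are not given: they have to be found in the camera images.
- rack: Fixed sloping plywood rack, 275 mm long, 290 wide; +x uphill (away from the robot), +y left. Origin: on the table under the centre of a reel resting in the middle lane. Board slopes 7 degrees, surface 37 mm up at x=0, from x=-0.145 (12 mm lip at the low end) to x=0.117 (24 mm back wall). Three lanes 73 mm wide, dividers 10 mm high. Reels roll freely down it.
- lane0 (a point): The left lane: where the centre of a reel lies when it rests against the lowered bar (65 mm above the table, same axes as the rack, at y=+0.076 in the rack frame).
- lane1 (a point): The middle lane: where the centre of a reel lies when it rests against the lowered bar (65 mm above the table, same axes as the rack, at y=0 in the rack frame).
- lane2 (a point): The right lane: where the centre of a reel lies when it rests against the lowered bar (65 mm above the table, same axes as the rack, at y=-0.076 in the rack frame).
- bar (a joint): Stop bar height, m: 0 down, 0.06 fully up, raised somewhat at the start; slides straight up and down, stays where left (about 10 N to raise, 4 N to lower). A 10 mm rod across all lanes, 33 mm downhill of a resting reel's centre and level with it; 23 mm gap beneath when down. Guide posts 80 mm tall at rack x=-0.033, y=+-0.135.
- bar_grip (a point): Centre of the red grip block on top of the bar, 16 (x) x 26 (y) x 34 mm tall, on a thin stem, between left and middle lanes, at 108 mm above the table when down. Axes as the rack. It is best pinched across y, from above.
- mat: Fixed black rubber mat 90 x 290 x 4 mm (x, y, z) right of the rack, with three pairs of ribs (4.5 mm high) along x, at y=-0.1, 0, 0.1, that keep a lying reel from rolling; one or more pairs may be empty.
- reel_red_center (a point): Reel wound with red thread, white ends: a plain cylinder 56 mm in diameter, 60 mm long, about 0.16 kg, lying on the mat at the start; may be absent. The point is its centre; its x axis is the cylinder's axis. It rolls easily.
- reel_blue_center (a point): Reel wound with blue thread, white ends: a plain cylinder 56 mm in diameter, 60 mm long, about 0.16 kg, lying on the mat at the start; may be absent. The point is its centre; its x axis is the cylinder's axis. It rolls easily.
- reel_green_center (a point): Reel wound with green thread, white ends: a plain cylinder 56 mm in diameter, 60 mm long, about 0.16 kg, lying on the mat at the start; may be absent. The point is its centre; its x axis is the cylinder's axis. It rolls easily.
- chock0_grip (a point): Yellow wedge chock 1 of 3 (all alike), 82 mm long (x), 28 wide (y), 0.08 kg, on the table. Thin end at +x; a 40 degree ramp climbs from it to a 16 mm high flat; at the thick end a tab 14 (x) x 28 (y) mm, top at 52 mm, to pinch across y. The point is the middle of the tab, 34 mm above its underside, 74 mm behind the thin edge. x points to the thin end.
- chock0_nose (a point): The thin end's edge of chock 1, at its underside, mid-width; x points out of the thin end. When the ramp touches a reel lying on the same surface, the reel's centre is 10 mm beyond this point along x.
- chock1_grip (a point): Yellow wedge chock 2 of 3 (all alike), 82 mm long (x), 28 wide (y), 0.08 kg, on the table. Thin end at +x; a 40 degree ramp climbs from it to a 16 mm high flat; at the thick end a tab 14 (x) x 28 (y) mm, top at 52 mm, to pinch across y. The point is the middle of the tab, 34 mm above its underside, 74 mm behind the thin edge. x points to the thin end.
- chock1_nose (a point): The thin end's edge of chock 2, at its underside, mid-width; x points out of the thin end. When the ramp touches a reel lying on the same surface, the reel's centre is 10 mm beyond this point along x.
- chock2_grip (a point): Yellow wedge chock 3 of 3 (all alike), 82 mm long (x), 28 wide (y), 0.08 kg, on the table. Thin end at +x; a 40 degree ramp climbs from it to a 16 mm high flat; at the thick end a tab 14 (x) x 28 (y) mm, top at 52 mm, to pinch across y. The point is the middle of the tab, 34 mm above its underside, 74 mm behind the thin edge. x points to the thin end.
- chock2_nose (a point): The thin end's edge of chock 3, at its underside, mid-width; x points out of the thin end. When the ramp touches a reel lying on the same surface, the reel's centre is 10 mm beyond this point along x.
- tack_tin: Bystander: blue round tin 52 mm across, 35 mm tall; origin under its centre.
- button_jar: Bystander: glass jar 56 mm across, 75 mm tall; origin under its centre.
- tack_hammer: Bystander: small hammer lying left of the rack; origin under its centre.
- cone: Bystander: amber thread cone, 64 mm across, 115 mm tall; origin under its centre.
- wax_block: Bystander: orange wax block 60 x 40 x 25 mm; origin under its centre.
- tape_case: Bystander: yellow tape-measure case 55 x 55 x 30 mm; origin under its centre.
There are look-alikes about, which are no part of the job. Leave any pink look-alike of the part that bears chock2_grip alone.

How it is judged (in metres and radians):
On the way, in this order (a step that is already met when the one before it is completed fails the run):
1. every reel lies in a lane of its own against the lowered bar ((distance between reel_red_center and lane0 below 0.013 m or distance between reel_red_center and lane1 below 0.013 m or distance between reel_red_center and lane2 below 0.013 m) and angle between the x axis of each of reel_red_center, reel_blue_center, reel_green_center and the y axis of rack, either way round below 0.15 rad and linear speed of each of reel_red, reel_blue, reel_green below 0.02 m/s and (distance between reel_blue_center and lane0 below 0.013 m or distance between reel_blue_center and lane1 below 0.013 m or distance between reel_blue_center and lane2 below 0.013 m) and (distance between reel_green_center and lane0 below 0.013 m or distance between reel_green_center and lane1 below 0.013 m or distance between reel_green_center and lane2 below 0.013 m) and value of joint bar below 0.008 m), for 0.2 s.
2. with the bar still down, every reel has a chock snug against its low side ((distance between reel_red_center and lane0 below 0.025 m or distance between reel_red_center and lane1 below 0.025 m or distance between reel_red_center and lane2 below 0.025 m) and angle between the x axis of each of reel_red_center, reel_blue_center, reel_green_center and the y axis of rack, either way round below 0.15 rad and linear speed of each of reel_red, reel_blue, reel_green below 0.02 m/s and ((x of reel_red_center in the frame of chock0_nose between 0.003 and 0.016 m and y of reel_red_center in the frame of chock0_nose between -0.02 and 0.02 m and z of reel_red_center in the frame of chock0_nose between 0.02 and 0.036 m and angle between the x axis of chock0_nose and the x axis of rack, either way round below 0.4 rad) or (x of reel_red_center in the frame of chock1_nose between 0.003 and 0.016 m and y of reel_red_center in the frame of chock1_nose between -0.02 and 0.02 m and z of reel_red_center in the frame of chock1_nose between 0.02 and 0.036 m and angle between the x axis of chock1_nose and the x axis of rack, either way round below 0.4 rad) or (x of reel_red_center in the frame of chock2_nose between 0.003 and 0.016 m and y of reel_red_center in the frame of chock2_nose between -0.02 and 0.02 m and z of reel_red_center in the frame of chock2_nose between 0.02 and 0.036 m and angle between the x axis of chock2_nose and the x axis of rack, either way round below 0.4 rad)) and (distance between reel_blue_center and lane0 below 0.025 m or distance between reel_blue_center and lane1 below 0.025 m or distance between reel_blue_center and lane2 below 0.025 m) and ((x of reel_blue_center in the frame of chock0_nose between 0.003 and 0.016 m and y of reel_blue_center in the frame of chock0_nose between -0.02 and 0.02 m and z of reel_blue_center in the frame of chock0_nose between 0.02 and 0.036 m and angle between the x axis of chock0_nose and the x axis of rack, either way round below 0.4 rad) or (x of reel_blue_center in the frame of chock1_nose between 0.003 and 0.016 m and y of reel_blue_center in the frame of chock1_nose between -0.02 and 0.02 m and z of reel_blue_center in the frame of chock1_nose between 0.02 and 0.036 m and angle between the x axis of chock1_nose and the x axis of rack, either way round below 0.4 rad) or (x of reel_blue_center in the frame of chock2_nose between 0.003 and 0.016 m and y of reel_blue_center in the frame of chock2_nose between -0.02 and 0.02 m and z of reel_blue_center in the frame of chock2_nose between 0.02 and 0.036 m and angle between the x axis of chock2_nose and the x axis of rack, either way round below 0.4 rad)) and (distance between reel_green_center and lane0 below 0.025 m or distance between reel_green_center and lane1 below 0.025 m or distance between reel_green_center and lane2 below 0.025 m) and ((x of reel_green_center in the frame of chock0_nose between 0.003 and 0.016 m and y of reel_green_center in the frame of chock0_nose between -0.02 and 0.02 m and z of reel_green_center in the frame of chock0_nose between 0.02 and 0.036 m and angle between the x axis of chock0_nose and the x axis of rack, either way round below 0.4 rad) or (x of reel_green_center in the frame of chock1_nose between 0.003 and 0.016 m and y of reel_green_center in the frame of chock1_nose between -0.02 and 0.02 m and z of reel_green_center in the frame of chock1_nose between 0.02 and 0.036 m and angle between the x axis of chock1_nose and the x axis of rack, either way round below 0.4 rad) or (x of reel_green_center in the frame of chock2_nose between 0.003 and 0.016 m and y of reel_green_center in the frame of chock2_nose between -0.02 and 0.02 m and z of reel_green_center in the frame of chock2_nose between 0.02 and 0.036 m and angle between the x axis of chock2_nose and the x axis of rack, either way round below 0.4 rad)) and value of joint bar below 0.008 m), for 0.2 s.
3. the bar is pulled fully up (value of joint bar above 0.05 m), for 0.2 s.
At the end, for the whole second after the job is handed in: Bar up over 50 mm; each reel at rest across a lane, centre within 25 mm of where it lay against the bar, stopped by a chock: reel centre 3 to 16 mm beyond the thin edge, chock within 20 mm of the reel's middle and within 0.4 rad of straight ((distance between reel_red_center and lane0 below 0.025 m or distance between reel_red_center and lane1 below 0.025 m or distance between reel_red_center and lane2 below 0.025 m) and angle between the x axis of each of reel_red_center, reel_blue_center, reel_green_center and the y axis of rack, either way round below 0.15 rad and linear speed of each of reel_red, reel_blue, reel_green below 0.02 m/s and ((x of reel_red_center in the frame of chock0_nose between 0.003 and 0.016 m and y of reel_red_center in the frame of chock0_nose between -0.02 and 0.02 m and z of reel_red_center in the frame of chock0_nose between 0.02 and 0.036 m and angle between the x axis of chock0_nose and the x axis of rack, either way round below 0.4 rad) or (x of reel_red_center in the frame of chock1_nose between 0.003 and 0.016 m and y of reel_red_center in the frame of chock1_nose between -0.02 and 0.02 m and z of reel_red_center in the frame of chock1_nose between 0.02 and 0.036 m and angle between the x axis of chock1_nose and the x axis of rack, either way round below 0.4 rad) or (x of reel_red_center in the frame of chock2_nose between 0.003 and 0.016 m and y of reel_red_center in the frame of chock2_nose between -0.02 and 0.02 m and z of reel_red_center in the frame of chock2_nose between 0.02 and 0.036 m and angle between the x axis of chock2_nose and the x axis of rack, either way round below 0.4 rad)) and (distance between reel_blue_center and lane0 below 0.025 m or distance between reel_blue_center and lane1 below 0.025 m or distance between reel_blue_center and lane2 below 0.025 m) and ((x of reel_blue_center in the frame of chock0_nose between 0.003 and 0.016 m and y of reel_blue_center in the frame of chock0_nose between -0.02 and 0.02 m and z of reel_blue_center in the frame of chock0_nose between 0.02 and 0.036 m and angle between the x axis of chock0_nose and the x axis of rack, either way round below 0.4 rad) or (x of reel_blue_center in the frame of chock1_nose between 0.003 and 0.016 m and y of reel_blue_center in the frame of chock1_nose between -0.02 and 0.02 m and z of reel_blue_center in the frame of chock1_nose between 0.02 and 0.036 m and angle between the x axis of chock1_nose and the x axis of rack, either way round below 0.4 rad) or (x of reel_blue_center in the frame of chock2_nose between 0.003 and 0.016 m and y of reel_blue_center in the frame of chock2_nose between -0.02 and 0.02 m and z of reel_blue_center in the frame of chock2_nose between 0.02 and 0.036 m and angle between the x axis of chock2_nose and the x axis of rack, either way round below 0.4 rad)) and (distance between reel_green_center and lane0 below 0.025 m or distance between reel_green_center and lane1 below 0.025 m or distance between reel_green_center and lane2 below 0.025 m) and ((x of reel_green_center in the frame of chock0_nose between 0.003 and 0.016 m and y of reel_green_center in the frame of chock0_nose between -0.02 and 0.02 m and z of reel_green_center in the frame of chock0_nose between 0.02 and 0.036 m and angle between the x axis of chock0_nose and the x axis of rack, either way round below 0.4 rad) or (x of reel_green_center in the frame of chock1_nose between 0.003 and 0.016 m and y of reel_green_center in the frame of chock1_nose between -0.02 and 0.02 m and z of reel_green_center in the frame of chock1_nose between 0.02 and 0.036 m and angle between the x axis of chock1_nose and the x axis of rack, either way round below 0.4 rad) or (x of reel_green_center in the frame of chock2_nose between 0.003 and 0.016 m and y of reel_green_center in the frame of chock2_nose between -0.02 and 0.02 m and z of reel_green_center in the frame of chock2_nose between 0.02 and 0.036 m and angle between the x axis of chock2_nose and the x axis of rack, either way round below 0.4 rad)) and value of joint bar above 0.05 m); the robot touches nothing.
It fails at once if a bystander on the bench is shoved more than 4 cm (distance of any of tack_tin, button_jar, tack_hammer, cone, wax_block, tape_case from where it was at the start of the episode above 0.04 m).
Of reel_red, reel_blue, reel_green only 2 to 3 are there at a start; the rules pass over those that are not, and their reading is None.
At some moment in a run one of chock0, chock1, chock2 may be knocked a few centimetres aside while the robot is not near it.
It also fails if it takes over 210 s, if anything falls off the work surface, if the arm or the gripper's body presses on something with over 40 N, if the wrist force passes 120 N, or if a joint passes its speed limit or range.

### The arm

A 6-joint arm with a two-finger parallel gripper is mounted at the origin on the work surface. World frame = base frame: x ahead of the robot, y to its left, z up, the work surface at z = 0. Lengths are in mm, angles in rad, forces in N, time in s.
With the tool pointing down it reaches from about 275 to 750 mm from the base axis. Payload 10.2 kg.
Tool frame: the origin (TCP) lies at the very end of the fingers, on their centre line; the grasp point (between the pads) lies 19 mm behind it; z points along the fingers, y is the line along which they close (so a half turn about z gives the same grasp; the last joint's range is limited). The gripper opens to 85 mm and grips with 20 to 120 N. Pads are 22 mm wide; open, the fingers measure 114 mm over their backs; the gripper's body (76 mm by 85 mm) begins 54 mm behind the grasp point. The pads swing forward as they close: fully open they stand 13 mm farther back than shut.
Start: joints at [-1.494, 0.313, 1.498, -0, 1.331, -0.223], TCP at [155.035, -501.593, 231.294] pointing down, gripper open.
Joint ranges: [-2.94, 2.94], [-0.97, 2.17], [0.19, 2.56], [-1.23, 4.37], [0.02, 3.11], [-2.88, 2.88]. Speed limits (rad/s): [2.39, 2.39, 3.01, 3.14, 3.14, 3.14].

### API

Orientations are given as a unit quaternion [w, x, y, z].
In Python, from rig import ctrl, optics gives the robot as it stands. The module is installed in compiled form; this text tells all that it offers.
- The arm moves only by the shell command python3 -m handwheel 'ROWS' [FORCE]. ROWS is JSON, a list that holds one entry, the list of rows, each a list of 5 numbers: the gripper command: -1 is fully open, 1 is shut, values between are in proportion, then the shift along the world's x, y, z in units of 50 mm (1.0 is 50 mm), then the turn about the world's z in units of 8 degrees (1.0 is 8 degrees). In form: [[[gripper, tx, ty, tz, twist], ...]]. A call has 1 to 10 rows; each row shifts and turns the commanded pose from where the row before left it; what a row does not reach is not made up. A row lasts 1/10 s, in which the tool goes at most 50 mm and 8.59 degrees, less where a joint would pass 70% of its speed; a pose out of reach is approached as far as the arm can. A call is refused whole if a number of a shift passes 1 or a number of a turn 1, either way. A call with a gripper value outside its range is refused whole. The fingers move at their own pace and stop on an object; FORCE is the grip in N (left out, the last holds). Time passes only in rows, so rows that do not move let the fingers close. It gives the time, the measured TCP pose, the force, the opening and the grip force at its end, in the units of the state.
- ctrl.sense(): the state, without advancing time (a new reading comes with each control period).
- optics.capture(name): name is "scene" or "top" or "wrist"; returns a dict with "img" (384x512x3 uint8, blue, green, red), "K" (3x3 intrinsics, pixels), "R" (3x3) and "t" (3): a world point X has camera coordinates R X + t. Camera axes: x right, y down, z forward; pixel columns grow to the right and rows downward; lengths in mm; the calibration is good to about 2 mm. The wrist camera is an equidistant fisheye: a pixel r from the principal point sees the ray r / f radians off the axis. A picture is of the moment at which its call begins. There is no depth.
- ctrl.finish_job(): hands the job in; it is judged then, once.
The state is a dict: "time_s": time; "joints": joint angles; "dq": joint speeds; "tau": joint torques, N m; "eef_pos": TCP position; "ee_rot": TCP orientation; "force": force on the tool from outside, world axes, zero at the start; "wrist_torque": the same for the moment, N m; "grip_width": opening from 0.0 (shut) to 1.0 (fully open); "grip_force": force on a finger pad.
Only numpy, scipy, OpenCV 4.12 (cv2) and the standard library are available. Lean on these libraries where they do the work, as an engineer would, in place of code of your own. Each camera call takes 0.05 s, during which the arm holds its last target. There are 200 camera calls.

## Working session

There is one attempt and no reset: what is moved stays moved. The work goes in short steps, Python scripts to look and compute and a shell command to move; the robot and the scene stay as the last step left them, time stands still between calls to the robot, and variables do not carry over. Pictures are saved under pics/ and viewed, at most 14 in all, crops included, and the job is handed in when it is done.

```bash
mkdir -p pics
cat > h.py <<'E'
import cv2,numpy as np
from rig import ctrl,optics
def cap(n,f):
    c=optics.capture(n); cv2.imwrite('pics/'+f+'.png',c['img']); np.savez('pics/'+f+'.npz',**{k:np.array(c[k]) for k in('K','R','t')}); return c
def load(f):
    d=np.load('pics/'+f+'.npz'); return d
def w(d,u,v,z):
    K,R,t=d['K'],d['R'],d['t']
    r=R.T@np.linalg.inv(K)@np.array([u,v,1.]); o=-R.T@t
    return o+r*(z-o[2])/r[2]
def proj(d,X):
    p=d['R']@np.array(X,float)+d['t']; q=d['K']@p; return q[:2]/q[2]
E
python3 - <<'E'
from h import *
for n in('top','scene'):
    c=cap(n,n+'0'); print(n,c['K'],c['R'],c['t'])
    cv2.imwrite(f'pics/{n}0b.png',cv2.resize(c['img'],(800,600),interpolation=cv2.INTER_CUBIC))
print(ctrl.sense())
E
```

```text
top [[373.94392161   0.         258.45357636]
 [  0.         373.94392161 195.05664825]
 [  0.           0.           1.        ]] [[ 0.02830711 -0.9991517   0.02990957]
 [-0.99899231 -0.02931982 -0.03398094]
 [ 0.03482905 -0.02891752 -0.99897483]] [ -35.41118885  548.69422111 1337.28499426]
scene [[370.00710859   0.         251.99479621]
 [  0.         370.00710859 191.74869136]
 [  0.           0.           1.        ]] [[ 0.30230678  0.95299852  0.02011026]
 [ 0.54601981 -0.15583625 -0.82315092]
 [-0.7813277   0.25982471 -0.56746643]] [-181.18213516 -234.99896202 1458.36117865]
{'time_s': 0.1, 'joints': array([-1.49444100e+00,  3.13419721e-01,  1.49833901e+00,  2.70333235e-05,
        1.33097185e+00, -2.23392784e-01]), 'dq': array([ 0.00113083, -0.00060995, -0.00258023,  0.00059447,  0.00126258,
       -0.0004307 ]), 'tau': array([ 2.70851619e-03, -4.12897539e+01, -2.60139531e+01, -2.14798861e-04,
        3.04343237e-03, -1.02658841e-06]), 'eef_pos': array([ 155.00373213, -501.37415019,  230.78747656]), 'ee_rot': array([-5.66463792e-04,  9.88790211e-01,  1.49310396e-01,  5.48844311e-05]), 'force': array([ 0.07407768, -1.08185025, -0.54849387]), 'wrist_torque': array([ 0.01984349, -0.0123866 ,  0.00825037]), 'grip_force': 0.0, 'grip_width': 0.9985571079644999}
```

View pics/top0b.png

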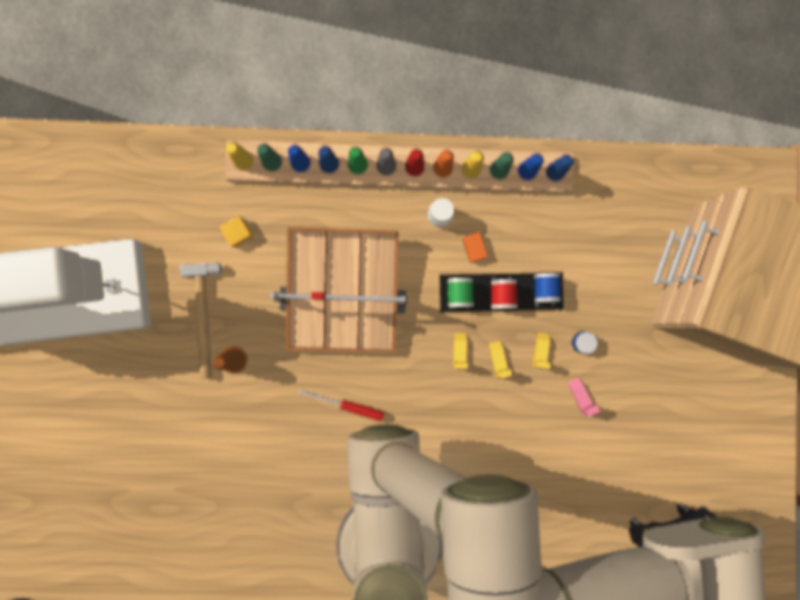

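View pics/scene0b.png

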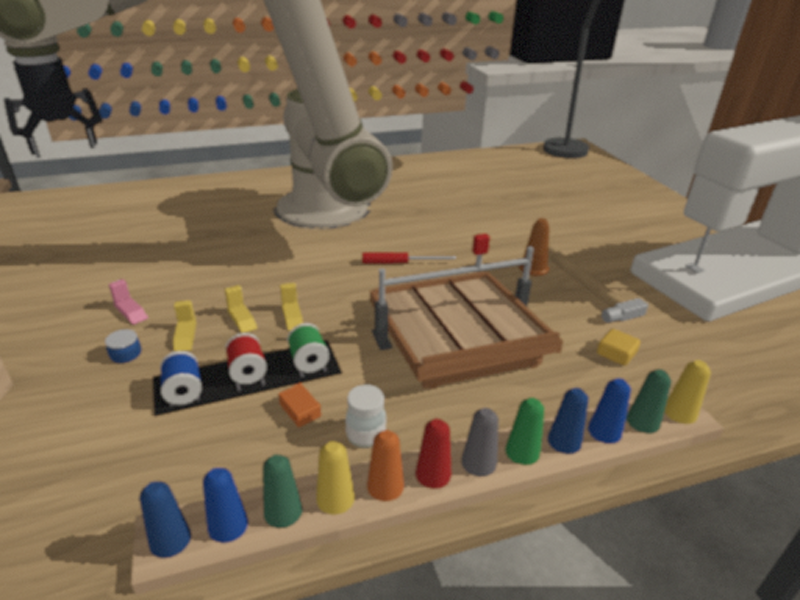

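The top view shows the rack at (343,290), bar grip at (318,296), and green/red/blue reels at (460,292), (504,294) and (547,288). The yellow chocks are at (460,351), (500,358) and (542,350). Possible mix-ups:
- The pink wedge at (584,397) is the chock look-alike to leave alone.
- The yellow tape case is at (236,231) and the orange wax at (475,247).
- The red-handled screwdriver at (362,409) could be taken for the red bar grip.
- The spools on the rear stand at y≈160 could be taken for the reels.

I choose the mat reels, the three yellow tabbed wedges and the red block on the bar, and check them in a close crop.

Run:
```python
from h import *
i=cv2.imread('pics/top0.png')[140:260,172:392]
cv2.imwrite('pics/c1.png',cv2.resize(i,None,fx=3.6,fy=3.6,interpolation=cv2.INTER_CUBIC))
```

```text
(no output)
```

View pics/c1.png

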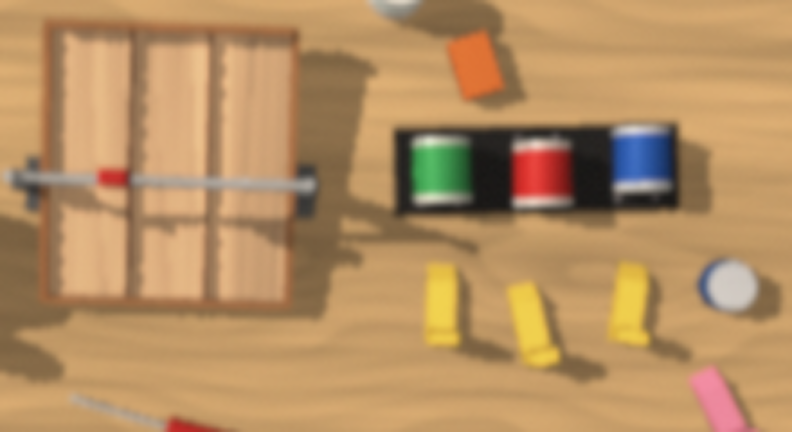

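```bash
cat >> h.py <<'E'
def cw(p,z,f='top0',o=(172,140),s=3.6):
    return w(load(f),(p[0]+.5)/s+o[0]-.5,(p[1]+.5)/s+o[1]-.5,z)
E
python3 - <<'E'
from h import *
from scipy.optimize import least_squares
d=load('top0'); print('cam',-d['R'].T@d['t'])
mod=np.array([[124,145,75],[124,-145,75],[-151,-145,31],[-151,145,31.]])
px=[(45,20),(298,30),(291,306),(40,300)]
W=np.array([cw(p,m[2]) for p,m in zip(px,mod)]); print(W)
def f(q):
    c,s=np.cos(q[2]),np.sin(q[2]); return ((mod[:,:2]@np.array([[c,s],[-s,c]])+q[:2])-W[:,:2]).ravel()
r=least_squares(f,[500,100,0]); print('rack',r.x,r.fun.round(1))
# posts top 80
print('posts', cw((33,180),78),cw((307,188),78))
print('grip', [cw((114,177),z).round(0) for z in (125,150,170)])
for n,u,vv in(('g',441.5,170.5),('r',542,173.5),('b',642,160)): print(n,cw((u,vv),45).round(1))
for a,b in(((443,264),(443,338)),((523,285),(542,357)),((634,264),(630,338))):
    A=cw(a,1);B=cw(b,52); print('ch',A.round(1),B.round(1),np.hypot(*(A-B)[:2]).round(1),np.degrees(np.arctan2((A-B)[1],(A-B)[0])).round(1))
E
```

```text
cam [ 502.5673283    19.37743475 1355.61832829]
[[710.47263394 241.54977931  75.        ]
 [708.89048421   0.79345992  75.        ]
 [443.54583689  -0.78673284  31.        ]
 [442.77852695 244.40737995  31.        ]]
rack [ 5.89921842e+02  1.21463384e+02 -2.04350679e-03] [  3.7  24.7   4.7 -24.6  -4.9 -22.4  -3.6  22.4]
posts [557.78842559 246.9739571   78.        ] [557.8897863  -12.03892337  78.        ]
grip [array([561., 165., 125.]), array([559., 162., 150.]), array([559., 160., 170.])]
g [ 580.3 -143.9   45. ]
r [ 580.4 -242.8   45. ]
b [ 596.6 -341.3   45. ]
ch [ 488.6 -153.3    1. ] [ 417.5 -148.6   52. ] 71.2 -3.8
ch [ 469.7 -234.8    1. ] [ 401.7 -245.4   52. ] 68.8 8.8
ch [ 494.  -347.3    1. ] [ 422.3 -331.    52. ] 73.5 -12.8
```

Confirmed by the crop: three reels on the mat, three yellow wedges with tabs at their near ends, and the red block on the bar at (114,177). The geometry agrees: posts at x≈558 (expected 590−33=557) and chock lengths of 69–73 mm (74 given). I move over the bar grip.

```bash
python3 -m handwheel '[[[-1,0.5,0.8,0,-0.215],[-1,0.5,0.8,0,-0.215],[-1,0.5,0.8,0,-0.215],[-1,0.5,0.8,0,-0.215],[-1,0.5,0.8,0,-0.215],[-1,0.5,0.8,0,-0.215],[-1,0.5,0.8,0,-0.215],[-1,0.5,0.8,0,-0.215],[-1,0.5,0.8,0,-0.215],[-1,0.5,0.8,0,-0.215]]]' 60
python3 -m handwheel '[[[-1,0.5,0.8,0.1,0],[-1,0.5,0.8,0.1,0],[-1,0.5,0.8,0.1,0],[-1,0.5,0.8,0.1,0],[-1,0.2,0.8,0.1,0],[-1,0,0.2,0,0],[-1,0,0,0,0],[-1,0,0,0,0]]]'
python3 - <<'E'
from h import *
c=cap('wrist','w1'); print(c['K'],c['R'],c['t']); cap('top','t1')
cv2.imwrite('pics/w1b.png',cv2.resize(c['img'],(800,600),interpolation=cv2.INTER_CUBIC))
E
```

```text
time_s: 1.1
eef_pos: [405.6, -99.7, 231.3]
ee_rot: [0.0, 1.0, -0.001, 0.0]
force: [0.0, -0.9, 0.4]
grip_width: 1.001
grip_force: 0.0
time_s: 1.9
eef_pos: [514.7, 107.6, 256.0]
ee_rot: [0.0, 1.0, -0.0, -0.0]
force: [0.2, -0.2, 0.5]
grip_width: 0.997
grip_force: 0.0
[[297.31863964   0.         251.46479088]
 [  0.         297.31863964 195.11442756]
 [  0.           0.           1.        ]] [[-1.14302121e-04 -9.99999420e-01  1.07127682e-03]
 [-9.64432944e-01  3.93404708e-04  2.64327337e-01]
 [-2.64327605e-01 -1.00296148e-03 -9.64432430e-01]] [108.68680028 455.50375733 536.95147429]
```

View pics/w1b.png

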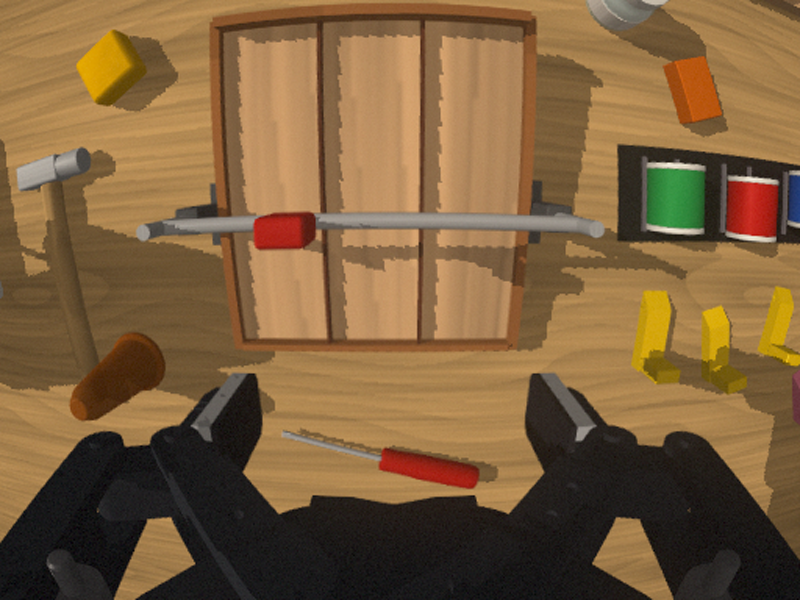

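The wrist view shows the empty rack with dividers ending at (330,340) and (418,341), the red block at (285,230), reels around (676,197) and (752,207), and chocks at (655,340), (720,350) and (780,325).

```bash
cat >> h.py <<'E'
def fw(p,z,f,s=800/512,o=(0,0)):
    d=load(f);K,R,t=d['K'],d['R'],d['t']
    u,v=(p[0]+.5)/s-.5+o[0]-K[0,2],(p[1]+.5)/s-.5+o[1]-K[1,2]
    r=np.hypot(u,v);th=r/K[0,0]
    ray=R.T@np.array([np.sin(th)*u/r,np.sin(th)*v/r,np.cos(th)]);c=-R.T@t
    return c+ray*(z-c[2])/ray[2]
E
python3 - <<'E'
from h import *
P=lambda n,p,z:print(n,fw(p,z,'w1').round(1))
P('div1f',(330,340),29);P('div2f',(418,341),29)
P('div1 mid',(325,180),47+5);P('div2 mid',(421,180),47+5)
P('FL',(236,350),31);P('FR',(515,350),31);P('BL',(213,20),75);P('BR',(533,14),75)
for z in(75,85,95,105):P('barL %d'%z,(143,232),z);P('barR %d'%z,(598,229),z)
for z in(120,135,150,165):P('blk',(285,245),z)
P('green top',(676,163),60);P('green bot',(676,232),60);P('green c',(676,197),55)
P('red top',(752,177),60);P('red bot',(752,238),60)
E
```

```text
div1f [449.7 162.1  29. ]
div2f [449.   87.8  29. ]
div1 mid [582.6 159.1  52. ]
div2 mid [582.   88.2  52. ]
FL [440.1 246.5  31. ]
FR [440.6   3.5  31. ]
BL [708.6 240.1  75. ]
BR [709.    8.6  75. ]
barL 75 [551.2 300.9  75. ]
barR 75 [551.4 -43.3  75. ]
barL 85 [552.2 294.9  85. ]
barR 85 [552.4 -38.5  85. ]
barL 95 [553.1 289.   95. ]
barR 95 [553.3 -33.8  95. ]
barL 105 [554. 283. 105.]
barR 105 [554.2 -29.1 105. ]
blk [543.4 174.9 120. ]
blk [545.5 171.4 135. ]
blk [547.5 167.8 150. ]
blk [549.5 164.2 165. ]
green top [ 608.9 -121.9   60. ]
green bot [ 551.7 -126.1   60. ]
green c [ 580.7 -126.9   55. ]
red top [ 607.8 -213.    60. ]
red bot [ 552.3 -219.2   60. ]
```

```bash
python3 -m handwheel '[[[-0.4,0.4,0.5,0,0],[-0.4,0.43,0.58,0,0],[-0.4,0,0,-0.8,0],[-0.4,0,0,-0.8,0],[-0.4,0,0,-0.7,0],[-0.4,0,0,0,0],[-0.4,0,0,0,0]]]' 25
python3 - <<'E'
from h import *
c=cap('wrist','w2'); d=cap('scene','s2')
a=cv2.resize(c['img'][40:300,60:400],(520,398),interpolation=cv2.INTER_CUBIC);b=cv2.resize(d['img'][110:250,210:350],(398,398),interpolation=cv2.INTER_CUBIC)
cv2.imwrite('pics/m2.png',np.hstack([a,b])[:,:][:, :918] if 0 else cv2.resize(np.hstack([a,b]),(800,347)))
E
```

```text
time_s: 2.7
eef_pos: [557.0, 161.6, 142.5]
ee_rot: [-0.0, 1.0, -0.001, 0.0]
force: [-0.3, -0.6, 1.0]
grip_width: 0.702
grip_force: 0.0
```

View pics/m2.png

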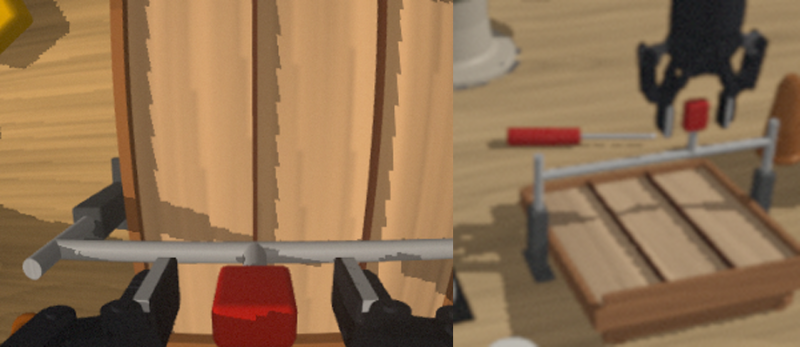

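The fingers straddle the red block, which is centred at (255,305) between pads at 178 and 335. I close on it and push down.

```bash
python3 -m handwheel '[[[1,0,0,-0.1,0],[1,0,0,0,0],[1,0,0,0,0],[1,0,0,0,0],[1,0,0,0,0]]]' 25
python3 -m handwheel '[[[1,0,0,-0.2,0],[1,0,0,-0.2,0],[1,0,0,-0.1,0],[1,0,0,-0.1,0],[1,0,0,0,0]]]'
python3 -m handwheel '[[[1,0,0,-0.1,0],[1,0,0,-0.1,0],[1,0,0,0,0]]]'
```

```text
time_s: 3.3
eef_pos: [556.6, 162.0, 136.8]
ee_rot: [0.0, 1.0, -0.0, 0.0]
force: [-2.5, -5.3, 4.0]
grip_width: 0.297
grip_force: 29.6
time_s: 3.8
eef_pos: [556.6, 162.0, 105.8]
ee_rot: [0.0, 1.0, -0.0, -0.0]
force: [1.4, -5.1, -4.2]
grip_width: 0.298
grip_force: 28.7
time_s: 4.1
eef_pos: [556.6, 162.1, 95.8]
ee_rot: [0.0, 1.0, -0.0, -0.0]
force: [1.7, -4.6, -2.5]
grip_width: 0.306
grip_force: 28.8
```

```bash
python3 -m handwheel '[[[1,0,0,-0.1,0],[1,0,0,0,0]]]'
python3 -m handwheel '[[[1,0,0,-0.1,0],[1,0,0,0,0]]]'
python3 - <<'E'
from h import *
c=cap('wrist','w3'); d=cap('scene','s3')
a=cv2.resize(c['img'][40:300,60:400],(520,398),interpolation=cv2.INTER_CUBIC);b=cv2.resize(d['img'][110:250,210:350],(398,398),interpolation=cv2.INTER_CUBIC)
cv2.imwrite('pics/m3.png',cv2.resize(np.hstack([a,b]),(800,347)))
E
```

```text
time_s: 4.3
eef_pos: [556.6, 162.1, 90.9]
ee_rot: [0.0, 1.0, -0.0, -0.0]
force: [0.8, -4.9, -2.3]
grip_width: 0.303
grip_force: 28.9
time_s: 4.5
eef_pos: [556.6, 162.1, 85.9]
ee_rot: [0.0, 1.0, -0.0, -0.0]
force: [1.0, -5.3, -2.0]
grip_width: 0.298
grip_force: 28.9
```

View pics/m3.png

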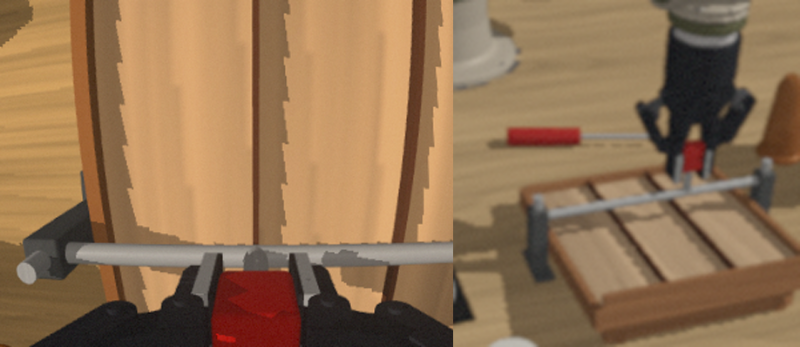

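The bar is lower but its rod is still near the post tops at (540,205), so I keep pushing.

```bash
python3 -m handwheel '[[[1,0,0,-0.1,0],[1,0,0,0,0]]]'
python3 -m handwheel '[[[1,0,0,-0.06,0],[1,0,0,0,0]]]'
python3 -m handwheel '[[[1,0,0,-0.06,0],[1,0,0,0,0]]]'
python3 - <<'E'
from h import *
c=cap('wrist','w3'); d=cap('scene','s3')
a=cv2.resize(c['img'][40:300,60:400],(520,398),interpolation=cv2.INTER_CUBIC);b=cv2.resize(d['img'][110:250,210:350],(398,398),interpolation=cv2.INTER_CUBIC)
cv2.imwrite('pics/m4.png',cv2.resize(np.hstack([a,b]),(800,347)))
E
```

```text
time_s: 4.8
eef_pos: [556.6, 162.0, 80.9]
ee_rot: [0.0, 1.0, -0.0, -0.0]
force: [0.7, -5.5, -1.5]
grip_width: 0.298
grip_force: 28.9
time_s: 5.0
eef_pos: [556.6, 162.1, 78.2]
ee_rot: [0.0, 1.0, -0.0, -0.0]
force: [-0.5, -4.7, -0.6]
grip_width: 0.298
grip_force: 29.2
time_s: 5.2
eef_pos: [556.7, 162.1, 77.9]
ee_rot: [0.0, 1.0, -0.0, 0.0]
force: [-11.3, -7.8, 23.0]
grip_width: 0.299
grip_force: 32.0
```

The force rose to 23 N at tip z=78, which puts the block bottom near 91 mm: the bar is fully down. I release and go over the green reel.

```bash
python3 -m handwheel '[[[-0.4,0,0,0.02,0],[-0.4,0,0,0,0],[-0.4,0,0,0,0],[-0.4,0,0,0.9,0],[-0.4,0,0,0.9,0],[-1,0,0,0.9,0],[-1,0,-0.7,0,0],[-1,0.1,-0.9,0,0],[-1,0.1,-0.9,0,0]]]'
python3 -m handwheel '[[[-1,0.1,-0.9,0,0],[-1,0.1,-0.9,0,0],[-1,0.1,-0.9,0,0],[-1,0,-0.9,0,0],[-1,0,0,-0.6,0],[-1,0,0,-0.6,0],[-1,0,0,0,0],[-1,0,0,0,0]]]'
python3 - <<'E'
from h import *
c=cap('wrist','w5');cap('scene','s5')
cv2.imwrite('pics/w5b.png',cv2.resize(c['img'],(800,600),interpolation=cv2.INTER_CUBIC))
E
```

```text
time_s: 6.2
eef_pos: [566.5, 36.5, 211.3]
ee_rot: [-0.0, 1.0, 0.0, 0.0]
force: [-0.1, 0.4, -0.2]
grip_width: 0.995
grip_force: 0.0
time_s: 7.0
eef_pos: [581.8, -142.4, 151.8]
ee_rot: [-0.0, 1.0, -0.0, -0.0]
force: [0.8, -1.2, 1.1]
grip_width: 0.998
grip_force: 0.0
```

View pics/w5b.png

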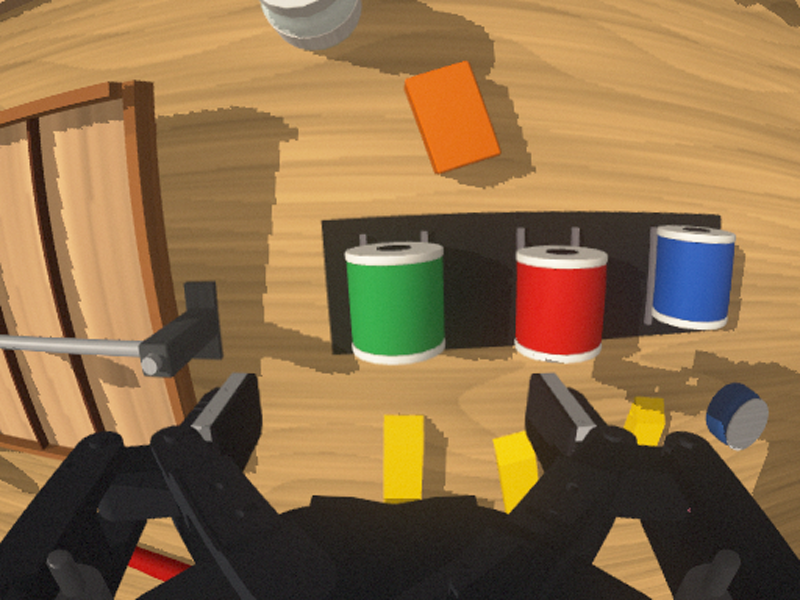

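Run:
```python
from h import *
P=lambda n,p,z:print(n,fw(p,z,'w5').round(1))
d=load('w5');print(-d['R'].T@d['t'])
P('gfar',(395,254),60);P('gnear',(398,352),60);P('gcl',(395.5,305),60);P('gc32',(395.5,305),32)
P('rfar',(561,258),60);P('rnear',(558,350),60);P('r32',(560,305),32)
P('bfar',(695,235),60);P('bnear',(690,322),60);P('b32',(693,280),32)
P('c0nose',(404,416),1);P('c1nose',(512,437),1);P('c2',(650,398),1)
P('matTL',(323,221),4);P('matTR',(718,214),4);P('matBL',(333,354),4)
```

```text
[ 648.23005114 -140.93815858  293.25706579]
gfar [ 611.4 -142.    60. ]
gnear [ 558.4 -143.7   60. ]
gcl [ 584.6 -142.3   60. ]
gc32 [ 576.9 -142.5   32. ]
rfar [ 610.5 -230.2   60. ]
rnear [ 558.5 -233.6   60. ]
r32 [ 577.  -242.8   32. ]
bfar [ 627.2 -318.    60. ]
bnear [ 573.9 -323.    60. ]
b32 [ 594.4 -341.9   32. ]
c0nose [ 486.5 -148.9    1. ]
c1nose [ 466.3 -229.9    1. ]
c2 [ 492.6 -343.7    1. ]
matTL [623.8 -97.2   4. ]
matTR [ 639.4 -381.8    4. ]
matBL [ 535.2 -100.8    4. ]
```

Green reel: centre ≈ (584,−143), length 53 between ring mid-lines, mat yaw ≈ +3°. I descend and grip across its diameter.

```bash
python3 -m handwheel '[[[-1,0.04,-0.01,-0.9,0.3],[-1,0,0,-0.9,0],[-1,0,0,-0.9,0],[-1,0,0,0,0],[1,0,0,0,0],[1,0,0,0,0],[1,0,0,0,0],[1,0,0,0,0],[1,0,0,0,0]]]' 30
python3 -m handwheel '[[[1,0,0,0.3,0],[1,0,0,0.8,0],[1,0,0,0.8,0],[1,0,0,0.8,0],[1,0,0,0,0]]]'
```

```text
time_s: 8.0
eef_pos: [585.3, -143.8, 19.9]
ee_rot: [0.001, 1.0, 0.021, 0.003]
force: [-0.1, -0.2, 6.0]
grip_width: 0.648
grip_force: 30.7
time_s: 8.5
eef_pos: [586.0, -144.1, 159.6]
ee_rot: [0.003, 1.0, 0.021, 0.006]
force: [-0.3, -0.9, -0.6]
grip_width: 0.641
grip_force: 33.1
```

```bash
python3 -m handwheel '[[[1,0.1,0.3,0,1],[1,0.1,0.4,0,1],[1,0.1,0.4,0,1],[1,0.1,0.4,0,1],[1,0.1,0.4,0,1],[1,0.1,0.4,0,1],[1,0.06,0.4,0,1],[1,0.1,0.4,0,1],[1,0.1,0.4,0,1],[1,0.1,0.34,0,1]]]'
python3 -m handwheel '[[[1,0,0,0,0.95],[1,0,0,-0.6,0],[1,0,0,-0.8,0],[1,0,0,0,0],[1,0,0,0,0]]]'
python3 - <<'E'
from h import *
c=cap('wrist','w6'); print(ctrl.sense()['joints'])
cv2.imwrite('pics/w6b.png',cv2.resize(c['img'],(800,600),interpolation=cv2.INTER_CUBIC))
E
```

```text
time_s: 9.5
eef_pos: [631.5, 50.0, 152.4]
ee_rot: [0.0, 0.75, 0.661, 0.0]
force: [0.6, -0.4, -1.3]
grip_width: 0.644
grip_force: 32.9
time_s: 10.0
eef_pos: [631.8, 48.9, 82.7]
ee_rot: [0.0, 0.707, 0.707, 0.0]
force: [0.4, 0.8, -0.6]
grip_width: 0.645
grip_force: 32.9
[-1.07393531e-01  6.86324646e-01  1.31610959e+00  2.43754648e-05
  1.13604896e+00 -1.06914425e-01]
```

View pics/w6b.png

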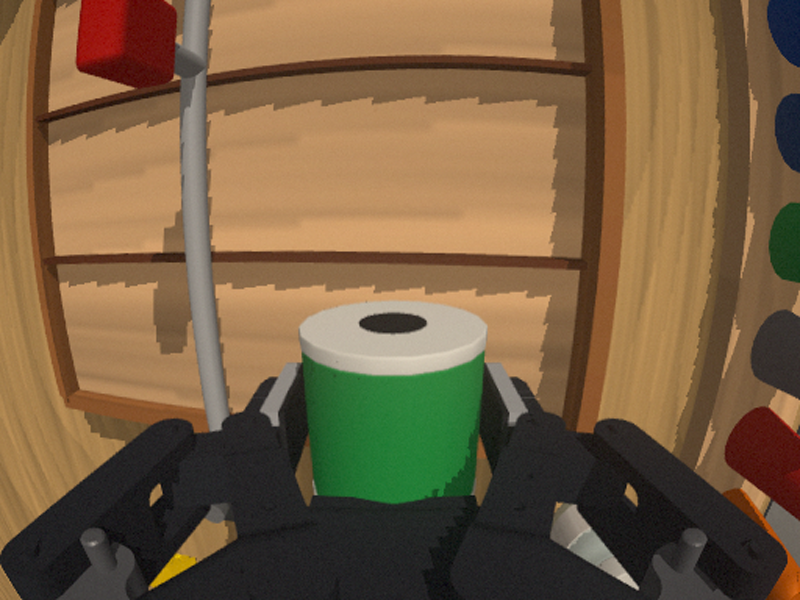

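The green reel is held, with its +y end hole at (393,323). The divider below it runs along v≈259 and the bar at u≈210, clear of the low finger.

Run:
```python
from h import *
P=lambda n,p,z:print(n,fw(p,z,'w6').round(1))
P('hole',(393,323),95);P('div2',(393,259),53);P('div2bk',(580,265),61);P('div2 fr',(60,261),30)
P('div1',(400,68),53);P('backwall inner',(583,262),62);P('bar',(197,150),70);P('bar',(210,350),70)
P('lipcorner R',(70,400),31);P('rightwall',(130,412),33)
```

```text
hole [631.7  76.1  95. ]
div2 [631.7  87.9  53. ]
div2bk [702.1  87.9  61. ]
div2 fr [460.9  87.2  30. ]
div1 [634.2 159.4  53. ]
backwall inner [702.8  89.3  62. ]
bar [563.7 130.4  70. ]
bar [563.1  57.2  70. ]
lipcorner R [449.    8.4  31. ]
rightwall [493.    6.1  33. ]
```

```bash
python3 -m handwheel '[[[1,0,0.03,-0.2,0],[1,0,0,-0.2,0],[1,0,0,-0.04,0],[1,0,0,0,0]]]'
python3 -m handwheel '[[[1,0,0,-0.04,0],[1,0,0,0,0]]]'
```

```text
time_s: 10.45
eef_pos: [631.4, 50.4, 59.1]
ee_rot: [-0.0, 0.707, 0.707, -0.0]
force: [0.4, 0.3, -0.7]
grip_width: 0.649
grip_force: 33.2
time_s: 10.65
eef_pos: [631.9, 50.3, 58.4]
ee_rot: [0.0, 0.707, 0.707, 0.0]
force: [-2.6, -0.2, 4.7]
grip_width: 0.644
grip_force: 33.6
```

```bash
python3 -m handwheel '[[[-0.45,0,0,0,0],[-0.6,0,0,0,0],[-0.6,0,0,0,0],[-0.6,-0.15,0,0,0],[-0.6,-0.1,0,0,0],[-0.6,0,0,0,0],[-0.6,0,0,0.4,0],[-0.6,0,0,0.8,0],[-0.8,0,0,0.8,0],[-1,0,0,0.2,0]]]'
python3 - <<'E'
from h import *
c=cap('wrist','w7'); print(ctrl.sense()['eef_pos'])
cv2.imwrite('pics/w7b.png',cv2.resize(c['img'],(560,420),interpolation=cv2.INTER_CUBIC))
E
```

```text
time_s: 11.65
eef_pos: [620.7, 50.3, 172.3]
ee_rot: [0.003, 0.707, 0.707, 0.002]
force: [0.3, -0.2, -0.3]
grip_width: 1.0
grip_force: 0.0
[620.43267396  50.33379074 171.61193363]
```

View pics/w7b.png

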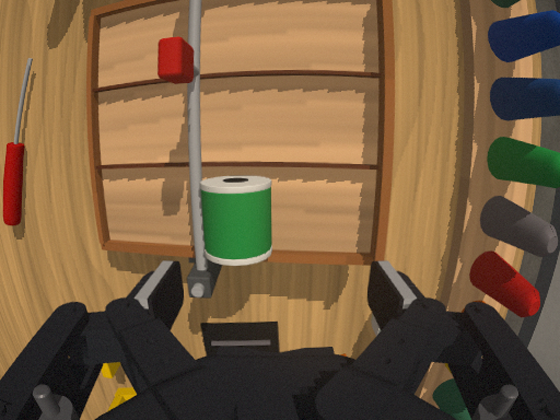

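The green reel lies straight against the bar at (236,220). Next is the red reel.

```bash
python3 -m handwheel '[[[-1,0,-0.3,0,-1],[-1,-0.08,-0.6,0,-1],[-1,-0.08,-0.6,0,-1],[-1,-0.08,-0.6,0,-1],[-1,-0.08,-0.6,0,-1],[-1,-0.08,-0.6,0,-1],[-1,-0.08,-0.6,0,-1],[-1,-0.08,-0.6,0,-1],[-1,-0.08,-0.6,0,-1],[-1,-0.1,-0.6,0,-1]]]'
python3 -m handwheel '[[[-1,0,-0.18,-0.4,-0.95],[-1,0,0,0,0],[-1,0,0,0,0]]]'
cat >> h.py <<'E'
from scipy import ndimage
def blobs(img,col,amin=30):
    h=cv2.cvtColor(img,cv2.COLOR_BGR2HSV);H,S,V=h[...,0],h[...,1],h[...,2]
    m={'red':((H<6)|(H>172))&(S>170)&(V>60),'green':(H>50)&(H<80)&(S>120)&(V>50),'blue':(H>105)&(H<125)&(S>130)&(V>60),'yellow':(H>22)&(H<30)&(S>190)&(V>110)}[col]
    L,n=ndimage.label(m);out=[]
    for k in range(1,n+1):
        y,x=np.where(L==k)
        if len(x)>=amin: out.append((len(x),x.mean(),y.mean(),x.min(),x.max(),y.min(),y.max()))
    return sorted(out,reverse=True)
E
python3 - <<'E'
from h import *
c=cap('wrist','w8');print(ctrl.sense()['eef_pos'])
for k in('red','blue'):
    for b in blobs(c['img'],k)[:3]:
        print(k,np.round(b,1), [fw((b[1],v),60,'w8',1).round(1) for v in(b[5],b[6])],fw(b[1:3],32,'w8',1).round(1))
E
```

```text
time_s: 12.7
eef_pos: [581.4, -235.6, 165.8]
ee_rot: [-0.001, 0.996, 0.084, -0.001]
force: [0.4, 0.2, -0.1]
grip_width: 1.002
grip_force: 0.0
time_s: 13.0
eef_pos: [581.8, -242.9, 146.5]
ee_rot: [-0.001, 1.0, 0.023, -0.001]
force: [-0.0, 0.4, -0.0]
grip_width: 1.002
grip_force: 0.0
[ 582.18113241 -242.77612738  147.31595203]
red [3495.   252.9  198.7  222.   284.   168.   229. ] [array([ 607.7, -241.4,   60. ]), array([ 556.9, -243.8,   60. ])] [ 574.8 -243.1   32. ]
blue [3178.   360.2  182.8  331.   390.   152.   213. ] [array([ 625.7, -327. ,   60. ]), array([ 574.3, -334.1,   60. ])] [ 594.5 -341.4   32. ]
```

```bash
python3 -m handwheel '[[[-1,0.02,0,-0.9,0],[-1,0,0,-0.9,0],[-1,0,0,-0.76,0],[-1,0,0,0,0],[1,0,0,0,0],[1,0,0,0,0],[1,0,0,0,0],[1,0,0,0,0],[1,0,0,0,0]]]' 30
python3 -m handwheel '[[[1,0,0,0.3,0],[1,0,0,0.8,0],[1,0,0,0.8,0],[1,0,0,0.8,0],[1,0,0,0,0]]]'
```

```text
time_s: 13.95
eef_pos: [584.5, -244.1, 22.5]
ee_rot: [0.001, 1.0, 0.021, 0.002]
force: [-0.3, 1.3, 6.3]
grip_width: 0.644
grip_force: 31.0
time_s: 14.45
eef_pos: [585.2, -244.9, 162.7]
ee_rot: [0.004, 1.0, 0.021, 0.005]
force: [1.3, 0.2, -0.7]
grip_width: 0.638
grip_force: 33.0
```

```bash
python3 -m handwheel '[[[1,0.1,0.5,0,1],[1,0.1,0.75,0,1],[1,0.1,0.75,0,1],[1,0.1,0.75,0,1],[1,0.1,0.75,0,1],[1,0.1,0.75,0,1],[1,0.08,0.75,0,1],[1,0.08,0.75,0,1],[1,0.08,0.75,0,1],[1,0.08,0.75,0,1]]]'
python3 -m handwheel '[[[1,0,0.16,0,0.95],[1,0,0,-0.6,0],[1,0,0,-0.8,0],[1,0,0,0,0],[1,0,0,0,0]]]'
```

```text
time_s: 15.45
eef_pos: [628.9, 120.5, 155.3]
ee_rot: [0.0, 0.751, 0.661, 0.0]
force: [-0.5, 0.2, -1.2]
grip_width: 0.644
grip_force: 32.8
time_s: 15.95
eef_pos: [629.3, 126.9, 85.6]
ee_rot: [0.0, 0.707, 0.707, 0.0]
force: [0.5, -0.0, -0.9]
grip_width: 0.645
grip_force: 32.9
```

```bash
python3 -m handwheel '[[[1,0,-0.02,-0.2,0],[1,0,0,-0.2,0],[1,0,0,-0.04,0],[1,0,0,0,0]]]'
python3 -m handwheel '[[[1,0,0,-0.04,0],[1,0,0,0,0]]]'
```

```text
time_s: 16.35
eef_pos: [629.0, 125.8, 62.1]
ee_rot: [-0.0, 0.707, 0.707, -0.0]
force: [0.5, 0.3, -1.3]
grip_width: 0.643
grip_force: 33.0
time_s: 16.55
eef_pos: [629.3, 125.9, 60.8]
ee_rot: [0.0, 0.707, 0.707, 0.0]
force: [0.6, 0.1, -0.4]
grip_width: 0.646
grip_force: 33.2
```

```bash
python3 -m handwheel '[[[1,0,0,-0.03,0],[-0.45,0,0,0,0],[-0.6,0,0,0,0],[-0.6,0,0,0,0],[-0.6,-0.15,0,0,0],[-0.6,-0.1,0,0,0],[-0.6,0,0,0.4,0],[-0.6,0,0,0.8,0],[-0.8,0,0,0.8,0],[-1,0,0,0.2,0]]]'
python3 - <<'E'
from h import *
c=cap('wrist','w9');s=cap('scene','s9')
for k in('red','green'):
    for b in blobs(c['img'],k,200)[:3]: print(k,np.round(b,1),[fw((u,b[2]),65,'w9',1).round(1) for u in (b[3],b[4])],fw(b[1:3],80,'w9',1).round(1))
E
```

```text
time_s: 17.55
eef_pos: [617.7, 126.1, 173.7]
ee_rot: [0.003, 0.707, 0.707, 0.003]
force: [0.3, -0.6, -0.2]
grip_width: 0.997
grip_force: 0.0
red [3543.   219.8  204.3  188.   250.   172.   235. ] [array([561.8, 117.3,  65. ]), array([617.1, 117.4,  65. ])] [592. 122.  80.]
red [1126.   166.6  161.2  151.   182.   141.   182. ] [array([529.9, 156.7,  65. ]), array([558.4, 156.1,  65. ])] [548.7 158.6  80. ]
red [1096.    23.1  221.7   15.    32.   187.   256. ] [array([346.3,  94.3,  65. ]), array([375.9,  95.6,  65. ])] [376.2 100.9  80. ]
green [2432.   223.2  284.   194.   250.   255.   310. ] [array([561.3,  34.2,  65. ]), array([617. ,  35.3,  65. ])] [592.2  44.6  80. ]
green [2285.   473.1  215.6  439.   508.   188.   242. ] [array([813.3, 103.4,  65. ]), array([932.5,  99.3,  65. ])] [850.6 107.2  80. ]
```

Both reels sit at x 561.5–617, so the centre is 589, as expected. Next is the blue one.

```bash
python3 -m handwheel '[[[-1,0,-0.6,0,-1],[-1,0,-0.9,0,-1],[-1,0,-0.9,0,-1],[-1,-0.05,-0.9,0,-1],[-1,-0.05,-0.9,0,-1],[-1,-0.05,-0.9,0,-1],[-1,-0.05,-0.9,0,-1],[-1,-0.05,-0.9,0,-1],[-1,-0.05,-0.9,0,-1],[-1,-0.05,-0.9,0,-1]]]'
python3 -m handwheel '[[[-1,0,-0.66,-0.4,-0.95],[-1,0,0,0,0],[-1,0,0,0,0]]]'
python3 - <<'E'
from h import *
c=cap('wrist','w10');print(ctrl.sense()['eef_pos'])
for b in blobs(c['img'],'blue',200)[:3]:
        print(np.round(b,1), [fw((b[1],v),60,'w10',1).round(1) for v in(b[5],b[6])],fw(b[1:3],32,'w10',1).round(1))
E
```

```text
time_s: 18.65
eef_pos: [598.0, -310.4, 166.5]
ee_rot: [-0.001, 0.996, 0.084, -0.001]
force: [0.6, 0.1, -0.3]
grip_width: 0.996
grip_force: 0.0
time_s: 18.95
eef_pos: [598.2, -341.8, 146.3]
ee_rot: [-0.001, 1.0, 0.021, -0.001]
force: [0.7, 0.6, 0.1]
grip_width: 1.0
grip_force: 0.0
[ 598.81165998 -341.19095232  147.56789625]
[3487.   253.3  196.3  222.   284.   166.   227. ] [array([ 625.6, -340.5,   60. ]), array([ 575.1, -342.7,   60. ])] [ 593.4 -342.    32. ]
[253.  319.7 290.1 308.  339.  280.  308. ] [array([ 525.1, -405.2,   60. ]), array([ 492.9, -410.1,   60. ])] [ 495.4 -415.4   32. ]
```

```bash
python3 -m handwheel '[[[-1,0.02,-0.01,-0.9,0],[-1,0,0,-0.9,0],[-1,0,0,-0.76,0],[-1,0,0,0,0],[1,0,0,0,0],[1,0,0,0,0],[1,0,0,0,0],[1,0,0,0,0],[1,0,0,0,0]]]' 30
python3 -m handwheel '[[[1,0,0,0.3,0],[1,0,0,0.8,0],[1,0,0,0.8,0],[1,0,0,0.8,0],[1,0,0,0,0]]]'
```

```text
time_s: 19.9
eef_pos: [601.4, -343.1, 24.3]
ee_rot: [0.001, 1.0, 0.021, 0.002]
force: [-0.6, 2.0, 7.0]
grip_width: 0.643
grip_force: 31.3
time_s: 20.4
eef_pos: [602.0, -344.1, 164.6]
ee_rot: [0.004, 1.0, 0.021, 0.005]
force: [-0.0, -0.4, -0.5]
grip_width: 0.637
grip_force: 33.0
```

```bash
python3 -m handwheel '[[[1,0.06,0.6,0,1],[1,0.06,0.9,0,1],[1,0.06,0.9,0,1],[1,0.06,0.9,0,1],[1,0.06,0.9,0,1],[1,0.06,0.9,0,1],[1,0.06,0.9,0,1],[1,0.06,0.9,0,1],[1,0.06,0.9,0,1],[1,0,0.9,0,0.95]]]'
python3 -m handwheel '[[[1,0,0.9,0,1],[1,0,0.9,0,0],[1,0,0.44,0,0],[1,0,0,-0.6,0],[1,0,0,-0.8,0],[1,0,0,0,0],[1,0,0,0,0]]]'
```

```text
time_s: 21.4
eef_pos: [626.9, 94.2, 156.5]
ee_rot: [0.0, 0.753, 0.658, 0.0]
force: [0.5, 0.2, -1.7]
grip_width: 0.639
grip_force: 32.9
time_s: 22.1
eef_pos: [627.3, 204.3, 87.0]
ee_rot: [0.0, 0.707, 0.707, 0.0]
force: [0.6, 0.2, 0.5]
grip_width: 0.641
grip_force: 33.0
```

```bash
python3 -m handwheel '[[[1,0.02,-0.06,-0.2,0],[1,0,0,-0.2,0],[1,0,0,-0.04,0],[1,0,0,0,0]]]'
python3 -m handwheel '[[[1,0,0,-0.03,0],[1,0,0,0,0]]]'
```

```text
time_s: 22.5
eef_pos: [628.0, 201.3, 63.6]
ee_rot: [-0.0, 0.707, 0.707, -0.0]
force: [-0.3, 0.7, -1.4]
grip_width: 0.645
grip_force: 33.0
time_s: 22.7
eef_pos: [628.1, 201.4, 62.5]
ee_rot: [0.0, 0.707, 0.707, 0.0]
force: [0.1, -0.0, -2.2]
grip_width: 0.641
grip_force: 33.0
```

```bash
python3 -m handwheel '[[[1,0,0,-0.03,0],[-0.45,0,0,0,0],[-0.6,0,0,0,0],[-0.6,0,0,0,0],[-0.6,-0.15,0,0,0],[-0.6,-0.1,0,0,0],[-0.6,0,0,0.4,0],[-0.6,0,0,0.8,0],[-0.8,0,0,0.8,0],[-1,0,0,0.2,0]]]'
python3 - <<'E'
from h import *
s=cap('wrist','w11')
for k in('blue','red','green'):
    for b in blobs(s['img'],k,200)[:3]: print(k,np.round(b,1),[fw((u,b[2]),65,'w11',1).round(1) for u in (b[3],b[4])],fw(b[1:3],80,'w11',1).round(1))
c=cap('top','t11')
for b in blobs(c['img'],'yellow',20): print(np.round(b,1),w(c,b[1],b[2],15).round(1))
cv2.imwrite('pics/m11.png',np.hstack([cv2.resize(s['img'],(400,300)),cv2.resize(c['img'][140:240,180:380],(400,200),interpolation=cv2.INTER_CUBIC)[:, :].copy() if 0 else cv2.resize(c['img'][130:265,172:352],(400,300),interpolation=cv2.INTER_CUBIC)]))
E
```

```text
time_s: 23.7
eef_pos: [616.7, 201.8, 175.9]
ee_rot: [0.002, 0.707, 0.707, 0.003]
force: [0.1, -0.1, -0.0]
grip_width: 1.0
grip_force: 0.0
blue [3414.   220.8  202.6  190.   251.   171.   233. ] [array([562.2, 194. ,  65. ]), array([617., 194.,  65.])] [591.6 198.5  80. ]
blue [2030.   481.1  167.2  445.   511.   143.   190. ] [array([812.5, 229.9,  65. ]), array([922.4, 234.6,  65. ])] [851.8 234.3  80. ]
blue [668.  489.6 228.5 468.  505.  211.  248. ] [array([862.7, 161.4,  65. ]), array([934.2, 157.3,  65. ])] [885.  165.8  80. ]
red [2409.   224.4  282.9  195.   251.   253.   308. ] [array([561., 110.,  65.]), array([617., 111.,  65.])] [592.1 120.3  80. ]
red [930.  177.5 254.9 165.  189.  234.  277. ] [array([533.4, 140.8,  65. ]), array([557.6, 141.7,  65. ])] [550.2 148.9  80. ]
red [832.   36.6 267.8  28.   46.  239.  300. ] [array([344.9, 109.3,  65. ]), array([377.2, 113.1,  65. ])] [375.9 120.6  80. ]
green [1892.   458.4  272.4  427.   488.   243.   302. ] [array([814.7, 110.6,  65. ]), array([924. ,  96.7,  65. ])] [850.7 114.3  80. ]
```

View pics/m11.png

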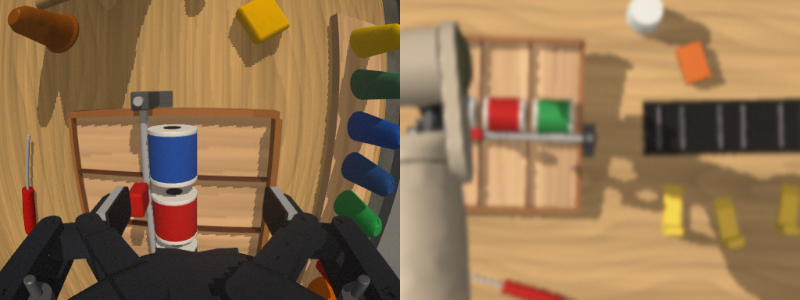

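All three reels lie against the bar: blue (173,155), red (175,215) and green behind the gripper in the wrist view, and red and green in line in the top view. Next I look at the first chock from above.

```bash
python3 -m handwheel '[[[-1,-0.2,-0.3,0,-1],[-1,-0.37,-0.65,0,-1],[-1,-0.37,-0.65,0,-1],[-1,-0.37,-0.65,0,-1],[-1,-0.37,-0.65,0,-1],[-1,-0.37,-0.65,0,-1],[-1,-0.37,-0.65,0,-1],[-1,-0.37,-0.65,0,-1],[-1,-0.37,-0.65,0,-1],[-1,-0.37,-0.65,0,-1]]]'
python3 -m handwheel '[[[-1,-0.37,-0.65,0,-1],[-1,-0.1,-0.2,0,-0.25],[-1,0,0,0,0],[-1,0,0,0,0]]]'
python3 - <<'E'
from h import *
c=cap('wrist','w12');print(ctrl.sense()['eef_pos'],ctrl.sense()['ee_rot'])
cv2.imwrite('pics/w12b.png',cv2.resize(c['img'],(800,600),interpolation=cv2.INTER_CUBIC))
E
```

```text
time_s: 24.8
eef_pos: [437.2, -106.7, 169.2]
ee_rot: [-0.001, 0.996, 0.084, -0.001]
force: [1.9, 0.0, -0.8]
grip_width: 1.001
grip_force: 0.0
time_s: 25.2
eef_pos: [415.5, -147.7, 170.1]
ee_rot: [-0.001, 1.0, 0.001, -0.001]
force: [-0.1, 0.0, -0.3]
grip_width: 1.001
grip_force: 0.0
[ 415.731801   -147.5307922   170.25915358] [-4.08600113e-04  9.99999257e-01  1.09007112e-03 -3.61026059e-04]
```

View pics/w12b.png

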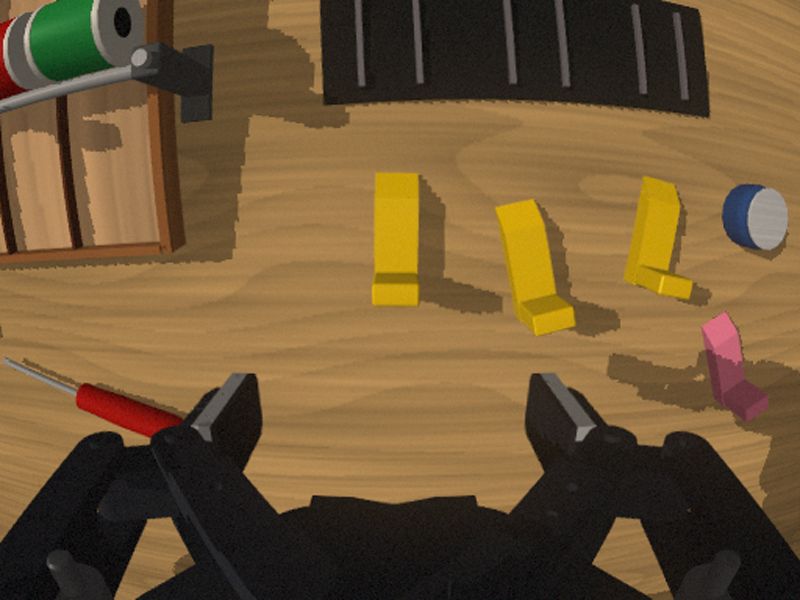

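Chock 0: nose edge at (397,174), tab top at (396,295). Chock 1: nose (516,204), tab top (553,322). Chock 2: nose (661,183), tab top (676,288). The pink one at (735,365) is left alone.

Run:
```python
from h import *
for a,b in(((397,174),(396,295)),((516,204),(553,322)),((661,183),(676,288))):
    A=fw(a,1,'w12');B=fw(b,52,'w12'); D=(A-B)[:2];L=np.hypot(*D); print(A.round(1),B.round(1),L.round(1),np.degrees(np.arctan2(D[1],D[0])).round(1),'grip',(A[:2]-74*D/L).round(1))
```

```text
[ 486.7 -148.7    1. ] [ 417. -148.   52.] 69.6 -0.6 grip [ 412.7 -147.9]
[ 468.4 -229.6    1. ] [ 400.5 -243.8   52. ] 69.3 11.8 grip [ 396.  -244.7]
[ 491.3 -344.7    1. ] [ 423.  -331.8   52. ] 69.5 -10.7 grip [ 418.6 -330.9]
```

```bash
python3 -m handwheel '[[[-0.5,-0.04,0,-0.9,0],[-0.5,0,0,-0.9,0],[-0.5,0,0,-0.9,0],[-0.5,0,0,-0.36,0],[-0.5,0,0,0,0],[1,0,0,0,0],[1,0,0,0,0],[1,0,0,0,0],[1,0,0,0,0]]]' 30
python3 -m handwheel '[[[1,0,0,0.3,0],[1,0,0,0.8,0],[1,0,0,0.8,0],[1,0,0,0.5,0],[1,0,0,0,0]]]'
```

```text
time_s: 26.15
eef_pos: [414.4, -148.8, 19.0]
ee_rot: [0.001, 1.0, -0.0, 0.001]
force: [0.4, 1.4, 9.3]
grip_width: 0.325
grip_force: 31.2
time_s: 26.65
eef_pos: [415.0, -149.5, 141.4]
ee_rot: [0.002, 1.0, -0.0, 0.003]
force: [-0.4, -0.3, -0.4]
grip_width: 0.324
grip_force: 30.2
```

```bash
python3 -m handwheel '[[[1,0.2,0.5,0,0],[1,0.2,0.8,0,0],[1,0.2,0.8,0,0],[1,0.2,0.8,0,0],[1,0.2,0.8,0,0],[1,0,0.25,0,0],[1,0,0,-0.8,0],[1,0,0,-0.6,0],[1,0,0,0,0],[1,0,0,0,0]]]'
python3 - <<'E'
from h import *
c=cap('wrist','w13');print(ctrl.sense()['eef_pos'])
cv2.imwrite('pics/w13b.png',cv2.resize(c['img'][60:300,80:430],(800,549),interpolation=cv2.INTER_CUBIC))
E
```

```text
time_s: 27.65
eef_pos: [463.5, 48.6, 68.2]
ee_rot: [-0.0, 1.0, -0.0, -0.0]
force: [0.5, -0.8, -0.9]
grip_width: 0.325
grip_force: 30.1
[464.15199645  48.51271306  68.92071459]
```

View pics/w13b.png

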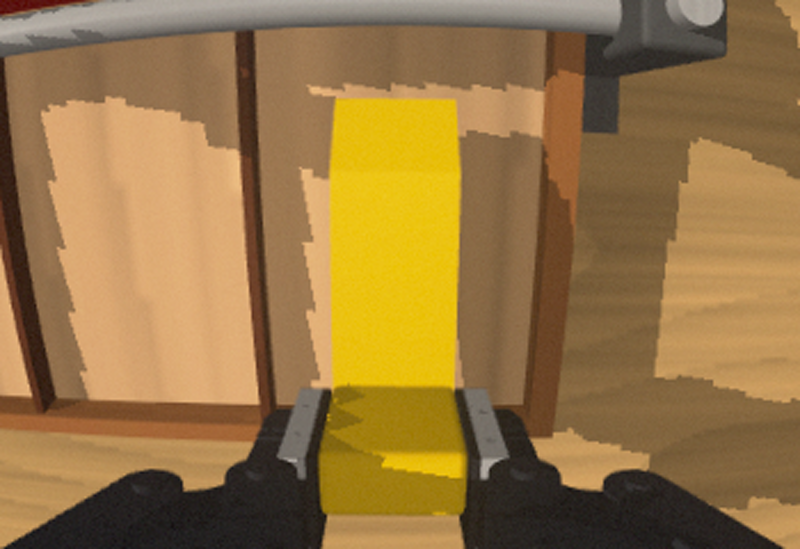

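The chock is centred in the right lane: body 333–457, divider at 255, wall at 545. Its nose is at v=99, short of the bar. I lower it.

```bash
python3 - <<'E'
from h import *
s=800/350
print(fw((395,99),50,'w13',s,(80,60)).round(1), fw((395,440),52+50-14,'w13',s,(80,60)).round(1))
E
python3 -m handwheel '[[[1,0.04,-0.02,-0.2,0],[1,0,0,-0.06,0],[1,0,0,0,0]]]'
python3 -m handwheel '[[[1,0,0,-0.04,0],[1,0,0,0,0]]]'
```

```text
[536.8  49.3  50. ] [469.9  49.5  88. ]
time_s: 28.0
eef_pos: [465.4, 47.8, 54.6]
ee_rot: [-0.0, 1.0, -0.0, -0.0]
force: [-0.6, -0.1, -0.9]
grip_width: 0.318
grip_force: 30.2
time_s: 28.2
eef_pos: [465.5, 47.9, 52.8]
ee_rot: [-0.0, 1.0, -0.0, 0.0]
force: [-0.1, -0.2, -0.8]
grip_width: 0.326
grip_force: 30.2
```

```bash
python3 -m handwheel '[[[1,0,0,-0.04,0],[1,0,0,0,0]]]'
python3 -m handwheel '[[[1,0,0,-0.04,0],[1,0,0,0,0]]]'
```

```text
time_s: 28.4
eef_pos: [465.4, 47.9, 50.7]
ee_rot: [-0.0, 1.0, -0.0, -0.0]
force: [-0.8, 0.8, -1.2]
grip_width: 0.324
grip_force: 30.2
time_s: 28.6
eef_pos: [465.5, 47.9, 48.9]
ee_rot: [0.0, 1.0, -0.0, 0.0]
force: [-2.7, -1.2, 4.2]
grip_width: 0.324
grip_force: 30.9
```

```bash
python3 -m handwheel '[[[0.1,0,0,0,0],[-0.1,0,0,0,0],[-0.1,0,0,0,0],[-0.1,-0.08,0,-0.18,0],[-0.1,0,0,0,0],[1,0,0,0,0],[1,0,0,0,0],[1,0,0,0,0]]]' 30
python3 - <<'E'
from h import *
c=cap('wrist','w14');print(ctrl.sense()['eef_pos'])
h=cv2.cvtColor(c['img'],cv2.COLOR_BGR2HSV);m=(h[...,0]>22)&(h[...,0]<30)&(h[...,1]>190)
y,x=np.where(m&(np.indices(m.shape)[1]>150)&(np.indices(m.shape)[1]<350)&(np.indices(m.shape)[0]<300))
print(y.min(),x[y<y.min()+6].min(),x[y<y.min()+6].max())
print(fw((x[y<y.min()+6].mean(),y.min()),31,'w14',1))
for k in('green','red'):
  for b in blobs(c['img'],k,100)[:2]: print(k,np.round(b))
E
```

```text
time_s: 29.4
eef_pos: [461.6, 47.9, 39.8]
ee_rot: [0.0, 1.0, -0.0, 0.0]
force: [0.4, -0.1, -0.2]
grip_width: 0.323
grip_force: 29.8
[461.58194121  47.91112507  39.82515998]
94 225 280
[539.07916254  49.2664715   31.        ]
green [4282.  257.   15.  186.  329.    0.   32.]
red [5360.   66.   25.    8.  134.    0.   56.]
```

```bash
python3 -m handwheel '[[[1,0.2,0,0.025,0],[1,0.2,0,0.025,0],[1,0.2,0,0.025,0],[1,0.1,0,0.012,0],[1,0.06,0,0.006,0],[1,0,0,0,0]]]'
cat >> h.py <<'E'
def near(f):
    c=cap('wrist',f);print(ctrl.sense()['eef_pos'].round(1),ctrl.sense()['force'].round(1))
    h=cv2.cvtColor(c['img'],cv2.COLOR_BGR2HSV)
    for k in('green','red','blue'):
        for b in blobs(c['img'],k,150)[:3]: print(k,np.round(b,1))
E
python3 -c "
from h import *
near('w15')"
python3 -m handwheel '[[[1,0.08,0,0.01,0],[1,0,0,0,0]]]'
python3 -c "
from h import *
near('w16')"
```

```text
time_s: 30.05
eef_pos: [499.7, 47.9, 44.4]
ee_rot: [0.0, 1.0, -0.0, 0.0]
force: [0.6, -0.1, -0.6]
grip_width: 0.322
grip_force: 29.8
[499.6  47.9  44.4] [-0.4  0.   0.9]
green [18080.   257.    60.   181.   334.     0.   122.]
red [1.1281e+04 6.5900e+01 7.4700e+01 9.0000e+00 1.3200e+02 3.0000e+00
 1.3400e+02]
red [237.    2.9 157.5   0.    7.  138.  175. ]
time_s: 30.3
eef_pos: [503.9, 47.9, 45.0]
ee_rot: [0.0, 1.0, -0.0, 0.0]
force: [0.5, 0.4, -1.3]
grip_width: 0.326
grip_force: 29.7
[503.7  47.9  44.9] [1.4 0.3 0.7]
green [18992.    257.3    65.    181.    334.      0.    130. ]
red [1.1184e+04 6.6300e+01 8.3400e+01 1.0000e+01 1.3100e+02 1.3000e+01
 1.4200e+02]
red [310.    3.8 166.9   0.    9.  147.  185. ]
```

```bash
python3 -m handwheel '[[[1,0.05,0,0.006,0],[1,0,0,0,0]]]'
python3 -c "
from h import *
near('w17')"
python3 -m handwheel '[[[1,0.05,0,0.006,0],[1,0,0,0,0]]]'
python3 -c "
from h import *
near('w18')"
```

```text
time_s: 30.55
eef_pos: [506.3, 47.9, 45.3]
ee_rot: [0.0, 1.0, -0.0, 0.0]
force: [-0.2, -0.9, -1.5]
grip_width: 0.322
grip_force: 29.7
[506.3  47.9  45.2] [ 0.2 -0.2 -1.6]
green [19071.    257.4    65.2   181.    334.      0.    131. ]
red [1.1159e+04 6.6600e+01 8.8500e+01 1.0000e+01 1.3000e+02 1.9000e+01
 1.4700e+02]
red [351.    4.3 172.4   0.   10.  153.  191. ]
time_s: 30.8
eef_pos: [508.9, 47.9, 45.6]
ee_rot: [0.0, 1.0, -0.0, 0.0]
force: [0.2, -0.2, -1.3]
grip_width: 0.321
grip_force: 29.7
[508.9  47.9  45.6] [-0.4  1.1 -0.1]
green [19140.    257.5    65.2   181.    334.      0.    132. ]
red [1.1107e+04 6.7000e+01 9.4200e+01 1.0000e+01 1.3000e+02 2.5000e+01
 1.5200e+02]
red [406.    5.  178.5   0.   12.  159.  198. ]
```

Contact came at TCP x≈504 (nose at 582, as computed). I ease back 2.5 mm, release, rise and go to chock 1.

```bash
python3 -m handwheel '[[[1,-0.05,0,-0.006,0],[1,0,0,0,0],[0.1,0,0,0,0],[-0.1,0,0,0,0],[-0.1,0,0,0,0],[-0.1,0,0,0.4,0],[-0.1,0,0,0.9,0],[-0.5,0,0,0.9,0],[-0.5,-0.3,-0.6,0,0],[-0.5,-0.3,-0.8,0,0]]]'
python3 -m handwheel '[[[-0.5,-0.35,-0.85,0,0.5],[-0.5,-0.35,-0.85,0,0.5],[-0.5,-0.35,-0.85,0,0.5],[-0.5,-0.35,-0.85,0,0],[-0.5,-0.15,-0.85,0,0],[-0.5,0,-0.22,0,0],[-0.5,0,0,0,0],[-0.5,0,0,0,0]]]'
python3 - <<'E'
from h import *
c=cap('wrist','w19');print(ctrl.sense()['eef_pos'],ctrl.sense()['ee_rot'])
h=cv2.cvtColor(c['img'],cv2.COLOR_BGR2HSV);m=(h[...,0]>20)&(h[...,0]<31)&(h[...,1]>185)&(h[...,2]>90)
L,n=ndimage.label(m)
for k in range(1,n+1):
    y,x=np.where(L==k)
    if len(x)>300:
        r=cv2.minAreaRect(np.stack([x,y],1).astype(np.float32)); print(len(x),np.round(cv2.boxPoints(r),1).tolist(),x.min(),x.max(),y.min(),y.max())
cv2.imwrite('pics/w19b.png',cv2.resize(c['img'],(800,600),interpolation=cv2.INTER_CUBIC))
E
```

```text
time_s: 31.85
eef_pos: [476.1, -22.0, 156.4]
ee_rot: [0.0, 1.0, 0.001, 0.001]
force: [-0.3, -0.3, -0.5]
grip_width: 0.745
grip_force: 0.0
time_s: 32.65
eef_pos: [398.7, -244.5, 155.1]
ee_rot: [-0.0, 0.995, 0.105, -0.0]
force: [0.4, 0.4, 0.1]
grip_width: 0.75
grip_force: 0.0
[ 398.77059062 -244.25617236  155.13642486] [-3.20126500e-04  9.94469433e-01  1.05025857e-01 -1.13729497e-04]
605 [[3.0, 48.0], [7.900000095367432, -0.699999988079071], [25.399999618530273, 1.0], [20.5, 49.79999923706055]] 3 25 1 48
2707 [[237.0, 110.0999984741211], [269.0, 109.69999694824219], [270.20001220703125, 199.8000030517578], [238.10000610351562, 200.1999969482422]] 237 270 110 200
2623 [[323.70001220703125, 184.0], [353.1000061035156, 108.80000305175781], [395.1000061035156, 125.30000305175781], [365.70001220703125, 200.39999389648438]] 326 376 110 199
```

Run:
```python
from h import *
d=load('w19')
A=fw((253,110),1,'w19',1);B=fw((254.2,200),52,'w19',1);D=(A-B)[:2];L=np.hypot(*D);print(A,B,L,np.degrees(np.arctan2(D[1],D[0])),A[:2]-73*D/L)
# same calc on chock0 in w12 at (397,174),(396,305)
A=fw((397,174),1,'w12');B=fw((396,306),52,'w12');print(A-B)
```

```text
[ 469.5660125 -229.5402956    1.       ] [ 394.53090965 -246.42992881   52.        ] 76.91245913915569 12.685278395489414 [ 398.34786957 -245.57077022]
[ 76.21385199  -0.69180221 -51.        ]
```

```bash
python3 -m handwheel '[[[-0.5,0,-0.02,-0.9,0.06],[-0.5,0,0,-0.9,0],[-0.5,0,0,-0.9,0],[-0.5,0,0,0,0],[1,0,0,0,0],[1,0,0,0,0],[1,0,0,0,0],[1,0,0,0,0]]]' 30
python3 -m handwheel '[[[1,0,0,0.3,0],[1,0,0,0.8,0],[1,0,0,0.8,0],[1,0,0,0.8,0],[1,0,0,0,0]]]'
```

```text
time_s: 33.5
eef_pos: [399.7, -247.3, 22.6]
ee_rot: [0.002, 0.994, 0.109, 0.001]
force: [0.8, 1.9, 7.4]
grip_width: 0.325
grip_force: 29.5
time_s: 34.0
eef_pos: [400.4, -248.3, 161.6]
ee_rot: [0.005, 0.994, 0.109, 0.004]
force: [-0.9, -0.8, -0.9]
grip_width: 0.325
grip_force: 30.1
```

```bash
python3 -m handwheel '[[[1,0.16,0.6,0,-0.3],[1,0.16,0.9,0,-0.3],[1,0.16,0.9,0,-0.3],[1,0.16,0.9,0,-0.3],[1,0.16,0.9,0,-0.36],[1,0.16,0.9,0,0],[1,0.16,0.9,0,0],[1,0.16,0.9,0,0],[1,0,0.5,0,0],[1,0,0,0,0]]]'
python3 -m handwheel '[[[1,0,0,0,0],[1,0,0,-0.8,0],[1,0,0,-0.8,0],[1,0,0,0,0],[1,0,0,0,0]]]'
```

```text
time_s: 35.0
eef_pos: [462.1, 126.1, 155.8]
ee_rot: [-0.0, 1.0, 0.002, 0.0]
force: [0.2, -1.1, -1.5]
grip_width: 0.32
grip_force: 30.1
time_s: 35.5
eef_pos: [463.0, 122.6, 76.3]
ee_rot: [0.0, 1.0, -0.001, 0.0]
force: [0.9, 0.0, 0.5]
grip_width: 0.319
grip_force: 30.1
```

Run:
```python
from h import *
near('w20');print(ctrl.sense()['ee_rot'].round(3))
c=cv2.imread('pics/w20.png');h=cv2.cvtColor(c,cv2.COLOR_BGR2HSV);m=(h[...,0]>20)&(h[...,0]<31)&(h[...,1]>185)&(h[...,2]>90)
L,n=ndimage.label(m)
for k in range(1,n+1):
    y,x=np.where(L==k)
    if len(x)>300: print(len(x),np.round(cv2.boxPoints(cv2.minAreaRect(np.stack([x,y],1).astype(np.float32))),1).tolist())
```

```text
[463.6 122.8  77.1] [ 1.4 -0.3 -0.7]
green [5054.   406.4   28.5  355.   452.     0.    63. ]
red [5714.   253.5   25.4  197.   310.     0.    53. ]
red [4264.   144.7   44.7  101.   188.    14.    73. ]
blue [3774.    86.7   26.6   52.   139.     0.    67. ]
[ 0.     1.    -0.001  0.001]
5223 [[340.79998779296875, 174.39999389648438], [347.79998779296875, 77.0999984741211], [423.5, 82.5], [416.5, 179.8000030517578]]
9795 [[220.0, 106.0], [283.0, 106.0], [283.0, 283.0], [220.0, 283.0]]
```

```bash
python3 -c "
from h import *
print(fw((251.5,106),54.5,'w20',1))"
python3 -m handwheel '[[[1,0,0,-0.2,0],[1,0,0,-0.2,0],[1,0,0,-0.03,0],[1,0,0,0,0]]]'
python3 -m handwheel '[[[1,0,0,-0.04,0],[1,0,0,0,0]]]'
```

```text
[534.80289162 123.87178792  54.5       ]
time_s: 35.95
eef_pos: [462.4, 123.4, 53.5]
ee_rot: [-0.0, 1.0, -0.0, -0.0]
force: [-1.0, -0.3, -1.5]
grip_width: 0.326
grip_force: 30.1
time_s: 36.15
eef_pos: [462.6, 123.5, 52.0]
ee_rot: [0.0, 1.0, -0.0, 0.0]
force: [-2.5, -0.3, 2.7]
grip_width: 0.323
grip_force: 30.7
```

```bash
python3 -m handwheel '[[[0.1,0,0,0,0],[-0.1,0,0,0,0],[-0.1,0,0,0,0],[-0.1,-0.13,0,-0.17,0],[-0.1,0,0,0,0],[1,0,0,0,0],[1,0,0,0,0],[1,0,0,0,0]]]' 30
python3 -m handwheel '[[[1,0.2,0,0.025,0],[1,0.2,0,0.025,0],[1,0.2,0,0.025,0],[1,0.1,0,0.012,0],[1,0.06,0,0.006,0],[1,0,0,0,0]]]'
python3 -c "
from h import *
near('w21')"
```

```text
time_s: 36.95
eef_pos: [456.1, 123.4, 43.3]
ee_rot: [-0.0, 1.0, -0.0, 0.0]
force: [-0.2, 0.7, -0.3]
grip_width: 0.324
grip_force: 29.6
time_s: 37.55
eef_pos: [494.2, 123.4, 47.9]
ee_rot: [0.0, 1.0, -0.0, -0.0]
force: [-0.6, 0.2, 1.6]
grip_width: 0.321
grip_force: 29.8
[494.2 123.4  48. ] [0.8 0.4 1.3]
green [9965.   441.9   60.4  386.   495.     0.   118. ]
red [15694.    256.7    53.6   183.    331.      0.    110. ]
red [6876.   112.7  132.6   55.   173.   100.   166. ]
blue [9578.    65.5   59.6   13.   120.     0.   123. ]
```

```bash
python3 -m handwheel '[[[1,0.06,0,0.007,0],[1,0.06,0,0.007,0],[1,0,0,0,0]]]'
python3 -c "
from h import *
near('w22')"
python3 -m handwheel '[[[1,0.05,0,0.006,0],[1,0,0,0,0]]]'
python3 -c "
from h import *
near('w23')"
```

```text
time_s: 37.9
eef_pos: [500.6, 123.4, 48.7]
ee_rot: [-0.0, 1.0, -0.0, 0.0]
force: [-1.0, -0.2, 2.2]
grip_width: 0.318
grip_force: 29.9
[500.6 123.4  48.7] [-0.6  0.4  1.7]
green [1.010e+04 4.405e+02 7.230e+01 3.850e+02 4.940e+02 4.000e+00 1.300e+02]
red [17667.    256.7    61.7   183.    330.      0.    125. ]
red [6706.   115.6  155.6   58.   175.   123.   189. ]
blue [1.0336e+04 6.8100e+01 7.6000e+01 1.4000e+01 1.2600e+02 9.0000e+00
 1.3500e+02]
time_s: 38.15
eef_pos: [502.5, 123.4, 49.0]
ee_rot: [-0.0, 1.0, -0.0, -0.0]
force: [-3.0, -0.1, 4.3]
grip_width: 0.322
grip_force: 30.2
[502.5 123.4  49. ] [-3.2  0.   3.4]
green [1.0109e+04 4.4050e+02 7.6300e+01 3.8500e+02 4.9400e+02 8.0000e+00
 1.3400e+02]
red [1.7843e+04 2.5660e+02 6.4200e+01 1.8300e+02 3.3000e+02 1.0000e+00
 1.2800e+02]
red [6760.   116.7  162.    60.   175.   128.   195. ]
blue [10473.     68.4    80.6    14.    128.     13.    139. ]
```

```bash
python3 -m handwheel '[[[1,0.04,0,0.015,0],[1,0,0,0,0]]]'
python3 -c "
from h import *
near('w24')"
```

```text
time_s: 38.4
eef_pos: [505.0, 123.3, 49.6]
ee_rot: [-0.0, 1.0, -0.0, 0.0]
force: [-1.0, -0.2, -1.3]
grip_width: 0.324
grip_force: 29.6
[504.9 123.4  49.5] [ 0.   0.3 -1.2]
green [10016.    439.5    81.3   384.    493.     14.    139. ]
red [17757.    256.3    63.3   183.    330.      0.    127. ]
red [6743.   118.4  169.8   62.   176.   136.   204. ]
blue [10511.     69.5    86.4    15.    130.     19.    144. ]
```

```bash
python3 -m handwheel '[[[1,-0.03,0,-0.004,0],[1,0,0,0,0],[0.1,0,0,0,0],[-0.1,0,0,0,0],[-0.1,0,0,0,0],[-0.1,0,0,0.4,0],[-0.1,0,0,0.9,0],[-0.5,0,0,0.9,0],[-0.5,-0.15,-0.6,0,-0.3],[-0.5,-0.15,-0.9,0,-0.3]]]'
python3 -m handwheel '[[[-0.5,-0.2,-0.92,0,-0.3],[-0.5,-0.2,-0.92,0,-0.3],[-0.5,-0.2,-0.92,0,-0.14],[-0.5,-0.2,-0.92,0,0],[-0.5,-0.2,-0.92,0,0],[-0.5,-0.2,-0.92,0,0],[-0.5,-0.2,-0.92,0,0],[-0.5,0,-0.92,0,0],[-0.5,0,-0.2,0,0],[-0.5,0,0,0,0]]]'
cat >> h.py <<'E'
def yel(f):
    c=cap('wrist',f);s=ctrl.sense();print(s['eef_pos'].round(1),s['ee_rot'].round(3))
    h=cv2.cvtColor(c['img'],cv2.COLOR_BGR2HSV);m=(h[...,0]>20)&(h[...,0]<31)&(h[...,1]>185)&(h[...,2]>90)
    L,n=ndimage.label(m)
    for k in range(1,n+1):
        y,x=np.where(L==k)
        if len(x)>300: print(len(x),np.round(cv2.boxPoints(cv2.minAreaRect(np.stack([x,y],1).astype(np.float32))),1).tolist(), x[y<y.min()+4].mean(),y.min(),x[y>y.max()-4].mean(),y.max())
E
python3 -c "
from h import *
yel('w25')"
```

```text
time_s: 39.45
eef_pos: [488.3, 48.7, 160.8]
ee_rot: [0.0, 0.999, -0.041, 0.002]
force: [0.9, -0.4, -0.4]
grip_width: 0.747
grip_force: 0.0
time_s: 40.45
eef_pos: [417.7, -330.6, 159.1]
ee_rot: [-0.0, 0.996, -0.095, -0.0]
force: [-0.3, 0.3, -0.8]
grip_width: 0.744
grip_force: 0.0
[ 417.9 -329.2  159.2] [-0.     0.996 -0.094 -0.   ]
2627 [[235.5, 105.69999694824219], [266.8999938964844, 104.4000015258789], [270.5, 193.10000610351562], [239.10000610351562, 194.39999389648438]] 251.09574468085106 105 252.66315789473686 194
```

```bash
python3 -c "
from h import *
A=fw((251.2,105),1,'w25',1);B=fw((254,194),52,'w25',1);D=(A-B)[:2];L=np.hypot(*D);print(A,B,L,np.degrees(np.arctan2(D[1],D[0])),A[:2]-73*D/L)"
```

```text
[ 493.65850102 -343.58597296    1.        ] [ 416.79275873 -331.37204046   52.        ] 77.8300872702438 -9.028789530943323 [ 421.56299935 -332.13002959]
```

```bash
python3 -m handwheel '[[[-0.5,0.05,-0.04,-0.9,0.1],[-0.5,0,0,-0.9,0],[-0.5,0,0,-0.9,0],[-0.5,0,0,-0.06,0],[1,0,0,0,0],[1,0,0,0,0],[1,0,0,0,0],[1,0,0,0,0]]]' 30
python3 -m handwheel '[[[1,0,0,0.3,0],[1,0,0,0.8,0],[1,0,0,0.8,0],[1,0,0,0.8,0],[1,0,0,0,0]]]'
```

```text
time_s: 41.3
eef_pos: [421.6, -332.3, 24.0]
ee_rot: [0.001, 0.996, -0.087, 0.002]
force: [0.4, 1.4, 6.5]
grip_width: 0.321
grip_force: 30.3
time_s: 41.8
eef_pos: [422.3, -333.4, 163.4]
ee_rot: [0.004, 0.996, -0.087, 0.004]
force: [0.6, -0.3, -0.9]
grip_width: 0.323
grip_force: 29.9
```

```bash
python3 -m handwheel '[[[1,0.08,0.6,0,0.3],[1,0.08,0.92,0,0.3],[1,0.08,0.92,0,0.3],[1,0.08,0.92,0,0.3],[1,0.08,0.92,0,0.05],[1,0.08,0.92,0,0],[1,0.08,0.92,0,0],[1,0.08,0.92,0,0],[1,0.08,0.92,0,0],[1,0.08,0.92,0,0]]]'
python3 -m handwheel '[[[1,0,0.92,0,0],[1,0,0.8,0,0],[1,0,0,0,0],[1,0,0,-0.8,0],[1,0,0,-0.8,0],[1,0,0,0,0],[1,0,0,0,0]]]'
python3 -c "
from h import *
yel('w26');near('w26')"
```

```text
time_s: 42.8
eef_pos: [460.3, 114.4, 157.2]
ee_rot: [-0.0, 1.0, 0.001, 0.001]
force: [1.0, -1.1, -0.5]
grip_width: 0.322
grip_force: 29.9
time_s: 43.5
eef_pos: [461.0, 198.0, 77.6]
ee_rot: [-0.0, 1.0, 0.0, 0.0]
force: [1.1, 0.2, -0.3]
grip_width: 0.321
grip_force: 30.1
[461.6 198.2  78.4] [-0.     1.     0.     0.001]
5342 [[343.0, 74.0], [416.0, 74.0], [416.0, 177.0], [343.0, 177.0]] 358.125 74 390.9942528735632 177
3829 [[431.8999938964844, 170.1999969482422], [442.70001220703125, 87.0], [514.9000244140625, 96.30000305175781], [504.1000061035156, 179.5]] 449.3157894736842 87 489.87 177
9661 [[220.0, 104.0], [282.0, 104.0], [282.0, 279.0], [220.0, 279.0]] 251.40804597701148 104 251.5 279
[461.8 198.3  78.7] [-0.  -1.2  0.5]
green [2436.   495.2   43.5  462.   511.     0.    82. ]
red [8092.   380.2   34.4  307.   449.     0.    70. ]
blue [5456.   251.5   24.7  197.   307.     0.    52. ]
```

```bash
python3 -m handwheel '[[[1,0.03,0,-0.2,0],[1,0,0,-0.2,0],[1,0,0,-0.03,0],[1,0,0,0,0]]]'
python3 -m handwheel '[[[1,0,0,-0.04,0],[1,0,0,0,0]]]'
```

```text
time_s: 44.0
eef_pos: [461.9, 198.3, 54.7]
ee_rot: [0.0, 1.0, 0.0, -0.0]
force: [0.1, -0.3, -1.5]
grip_width: 0.321
grip_force: 30.1
time_s: 44.2
eef_pos: [461.8, 198.5, 53.2]
ee_rot: [-0.0, 1.0, 0.001, -0.0]
force: [-3.9, -0.4, 4.8]
grip_width: 0.326
grip_force: 30.9
```

Contact. I release so it settles flat, regrip a little further back (for clearance to the red block), and slide it up.

```bash
python3 -m handwheel '[[[0.1,0,0,0,0],[-0.1,0,0,0,0],[-0.1,0,0,0,0],[-0.1,-0.13,0,-0.17,0],[-0.1,0,0,0,0],[1,0,0,0,0],[1,0,0,0,0],[1,0,0,0,0]]]' 30
python3 -m handwheel '[[[1,0.2,0,0.026,0],[1,0.2,0,0.026,0],[1,0.2,0,0.026,0],[1,0.1,0,0.014,0],[1,0.06,0,0.01,0],[1,0.06,0,0.01,0],[1,0,0,0,0]]]'
python3 -c "
from h import *
near('w27')"
python3 -m handwheel '[[[1,0.05,0,0.01,0],[1,0,0,0,0]]]'
python3 -c "
from h import *
near('w28')"
```

```text
time_s: 45.0
eef_pos: [455.6, 198.4, 44.5]
ee_rot: [-0.0, 1.0, 0.0, 0.0]
force: [0.2, -0.2, -0.8]
grip_width: 0.321
grip_force: 29.6
time_s: 45.7
eef_pos: [496.7, 198.4, 50.0]
ee_rot: [-0.0, 1.0, 0.0, 0.0]
force: [-0.2, -0.4, -0.7]
grip_width: 0.318
grip_force: 29.6
[496.4 198.4  50. ] [-0.8  0.6 -0.5]
red [1.634e+04 4.147e+02 9.630e+01 3.210e+02 4.910e+02 1.000e+00 1.740e+02]
blue [16213.    252.2    56.7   180.    325.      0.    116. ]
time_s: 45.95
eef_pos: [499.2, 198.4, 50.7]
ee_rot: [-0.0, 1.0, 0.001, 0.0]
force: [-0.3, 0.4, -0.5]
grip_width: 0.318
grip_force: 29.6
[499.1 198.4  50.6] [ 0.4 -0.  -0.4]
red [1.6439e+04 4.1380e+02 1.0310e+02 3.2100e+02 4.9000e+02 7.0000e+00
 1.8200e+02]
blue [16887.    252.3    59.9   180.    324.      0.    122. ]
```

```bash
python3 -m handwheel '[[[1,0.05,0,0.008,0],[1,0,0,0,0]]]'
python3 -c "
from h import *
near('w29')"
python3 -m handwheel '[[[1,0.04,0,0.007,0],[1,0,0,0,0]]]'
python3 -c "
from h import *
near('w30')"
```

```text
time_s: 46.2
eef_pos: [501.8, 198.4, 51.0]
ee_rot: [-0.0, 1.0, 0.0, 0.0]
force: [0.2, 0.1, -0.9]
grip_width: 0.322
grip_force: 29.6
[501.7 198.4  51. ] [ 0.7  0.4 -1.7]
red [1.662e+04 4.129e+02 1.099e+02 3.200e+02 4.890e+02 1.200e+01 1.910e+02]
blue [17095.    252.3    60.9   180.    324.      0.    123. ]
time_s: 46.45
eef_pos: [503.8, 198.4, 51.3]
ee_rot: [-0.0, 1.0, 0.001, 0.0]
force: [0.0, -0.2, -0.5]
grip_width: 0.317
grip_force: 29.6
[503.7 198.4  51.3] [-1.   0.3 -0.8]
red [16638.   412.   115.   319.   489.    17.   197.]
blue [16986.    252.2    60.5   180.    324.      0.    123. ]
```

```bash
python3 -m handwheel '[[[1,-0.04,0,-0.006,0],[1,0,0,0,0],[0.1,0,0,0,0],[-0.1,0,0,0,0],[-0.1,0,0,0,0],[-0.1,0,0,0.4,0],[-0.1,0,0,0.9,0],[-0.4,0,0,0.9,0],[-0.4,0.2,-0.7,0.5,0],[-0.4,0,-0.8,0.3,0]]]'
python3 -m handwheel '[[[-0.4,-0.2,0,0,0],[-0.4,-0.4,0,0,0],[-0.4,0,0,0,0]]]'
python3 - <<'E'
from h import *
near('w31');c=cv2.imread('pics/w31.png')
cv2.imwrite('pics/w31b.png',cv2.resize(c[0:300,80:430],(700,600),interpolation=cv2.INTER_CUBIC))
E
```

```text
time_s: 47.5
eef_pos: [512.6, 123.1, 203.6]
ee_rot: [-0.0, 1.0, 0.002, 0.002]
force: [-0.1, -0.3, -1.4]
grip_width: 0.699
grip_force: 0.0
time_s: 47.8
eef_pos: [480.0, 123.7, 201.0]
ee_rot: [-0.0, 1.0, 0.001, -0.0]
force: [1.0, -0.0, 1.3]
grip_width: 0.698
grip_force: 0.0
[481.1 123.7 201.1] [ 0.5  0.1 -0.4]
green [2887.   340.1   69.6  311.   369.    40.    98. ]
red [3284.   254.1   67.8  225.   283.    40.    96. ]
red [1101.   286.3  301.1  253.   319.   287.   314. ]
red [749.  201.6 101.5 183.  220.   91.  112. ]
blue [2810.   166.1   71.1  138.   195.    43.   101. ]
```

View pics/w31b.png

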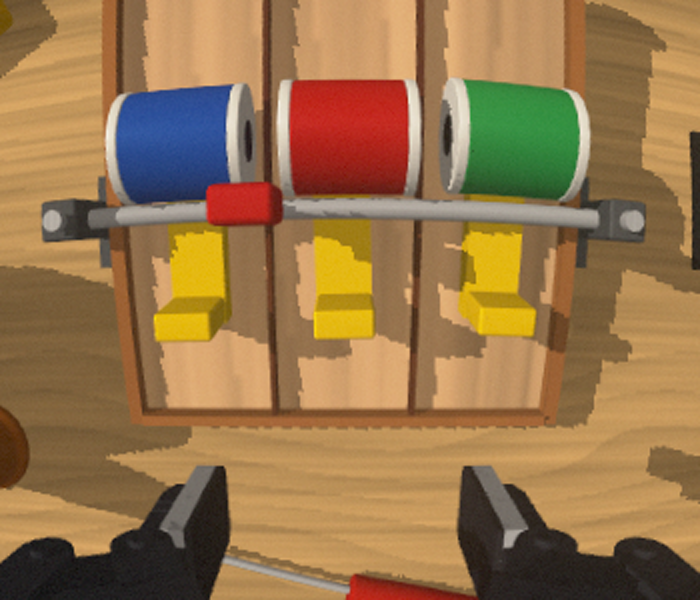

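All three chocks sit straight and mid-lane under the bar, noses at the reels: tabs at (190,318), (344,316) and (500,312), with the bar still down. Now I pinch the red block and pull the bar up.

```bash
python3 -m handwheel '[[[-0.2,0.7,0.38,0,0],[-0.2,0.8,0.38,0,0],[-0.2,0,0,-0.8,0],[-0.2,0,0,-0.8,0],[-0.2,0,0,-0.5,0],[-0.2,0,0,-0.1,0],[-0.2,0,0,0,0],[-0.2,0,0,0,0]]]' 45
python3 -c "
from h import *
near('w32')"
```

```text
time_s: 48.65
eef_pos: [557.6, 161.6, 92.6]
ee_rot: [-0.0, 1.0, 0.001, 0.001]
force: [0.3, -0.0, 0.1]
grip_width: 0.6
grip_force: 0.0
[557.5 161.6  92.7] [ 0.3 -0.2  1.5]
green [4843.   444.6  173.5  406.   480.   130.   214. ]
red [8269.   326.5  173.2  280.   375.   127.   219. ]
red [3090.   250.6  262.1  222.   280.   233.   289. ]
blue [8310.   182.9  174.6  134.   230.   128.   220. ]
```

Block centred at column 250.6 (axis 251.5). Close and pull.

```bash
python3 -m handwheel '[[[1,0,0,0,0],[1,0,0,0,0],[1,0,0,0,0],[1,0,0,0,0],[1,0,0,0.1,0],[1,0,0,0.2,0],[1,0,0,0.2,0],[1,0,0,0.2,0],[1,0,0,0.2,0],[1,0,0,0,0]]]' 45
python3 -m handwheel '[[[1,0,0,0.1,0],[1,0,0,0.1,0],[1,0,0,0,0]]]'
```

```text
time_s: 49.7
eef_pos: [557.0, 162.0, 136.9]
ee_rot: [-0.001, 1.0, 0.001, 0.001]
force: [0.7, 5.4, 5.0]
grip_width: 0.299
grip_force: 46.7
time_s: 50.0
eef_pos: [556.9, 162.0, 145.9]
ee_rot: [-0.001, 1.0, 0.001, 0.001]
force: [3.9, 5.5, -3.4]
grip_width: 0.298
grip_force: 45.9
```

```bash
python3 -m handwheel '[[[1,0,0,0.1,0],[1,0,0,0,0]]]'
python3 -m handwheel '[[[1,0,0,0.08,0],[1,0,0,0,0]]]'
python3 -m handwheel '[[[1,0,0,0.04,0],[1,0,0,0,0]]]'
```

```text
time_s: 50.2
eef_pos: [556.9, 162.0, 150.7]
ee_rot: [-0.001, 1.0, 0.001, 0.001]
force: [4.5, 5.7, -3.9]
grip_width: 0.298
grip_force: 45.7
time_s: 50.4
eef_pos: [556.9, 161.9, 152.3]
ee_rot: [-0.001, 1.0, 0.0, -0.0]
force: [13.1, 7.0, -21.0]
grip_width: 0.295
grip_force: 51.8
time_s: 50.6
eef_pos: [556.8, 161.9, 152.4]
ee_rot: [-0.001, 1.0, 0.0, -0.001]
force: [18.2, 9.0, -34.3]
grip_width: 0.297
grip_force: 50.0
```

The upper stop is reached after 60 mm of travel. I relax the pull, release and rise.

```bash
python3 -m handwheel '[[[1,0,0,-0.05,0],[1,0,0,0,0],[0.2,0,0,0,0],[-0.2,0,0,0,0],[-0.2,0,0,0,0],[-0.2,0,0,0.4,0],[-0.3,0,0,0.8,0],[-0.3,0,0,0.6,0],[-0.3,-0.8,-0.4,0,0],[-0.3,-0.8,-0.4,0,0]]]'
python3 - <<'E'
from h import *
near('w33');c=cv2.imread('pics/w33.png');s=cap('scene','s33')['img']
cv2.imwrite('pics/w33b.png',np.hstack([cv2.resize(c[0:300,80:430],(467,400)),cv2.resize(s[100:240,200:340],(333,400),interpolation=cv2.INTER_CUBIC)]))
E
```

```text
time_s: 51.6
eef_pos: [475.9, 120.9, 245.2]
ee_rot: [0.0, 1.0, 0.001, 0.001]
force: [0.0, -0.6, 0.3]
grip_width: 0.648
grip_force: 0.0
[469.2 119.4 243.5] [-0.7  0.1  2.3]
green [1992.   326.1   72.9  302.   350.    50.    96. ]
red [2130.   251.8   71.5  228.   276.    50.    93. ]
red [884.  282.2 283.6 252.  313.  271.  296. ]
red [765.  195.1  97.6 175.  215.   87.  107. ]
blue [1611.   174.6   71.9  153.   199.    53.    96. ]
```

View pics/w33b.png

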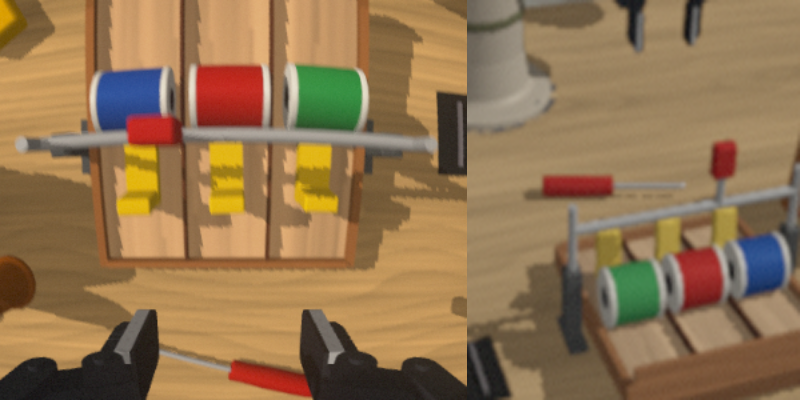

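The bar is up (block at (723,160), rod above the reels in the scene view). All three reels are in line against their chocks and the gripper is clear. I let it settle and hand in.

```bash
python3 -m handwheel '[[[-0.3,0,0,0,0],[-0.3,0,0,0,0],[-0.3,0,0,0,0],[-0.3,0,0,0,0]]]' && python3 -c "
from h import *
near('w34');print(ctrl.finish_job())"
```

```text
time_s: 52.1
eef_pos: [477.1, 121.6, 244.3]
ee_rot: [0.0, 1.0, 0.001, -0.0]
force: [-0.3, 0.1, -0.4]
grip_width: 0.655
grip_force: 0.0
[477.  121.6 244.3] [-0.6  1.   0.5]
green [2152.   326.1   72.1  302.   351.    47.    96. ]
red [2269.   251.5   70.5  227.   276.    48.    93. ]
red [933.  282.  283.1 251.  313.  270.  296. ]
red [904.  195.   96.9 175.  216.   85.  108. ]
blue [1787.   174.6   71.2  152.   201.    50.    96. ]
the job is handed in; nothing more can be done
None
```

I handed in the job at about 52 s of the 210 s allowed: in the last pictures all three reels rested against their chocks with the bar fully up and the gripper clear, but the hand-in returned no verdict.

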